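# Clean a drill jig's seat and hold its hinge leaf in line for the pin

## Task

Wipe the three loose metal chips off the drill jig's seat onto the bench with the scraper block, using the tool and not your fingers, and stand or lay the scraper back on the bench away from the jig. Then pick up the loose hinge leaf, set it flat on the seat with its knuckle between the jig's two knuckles so that the holes line up for the pin, and finish still holding it there, pressed down against the spring plunger (do not let go: I will drive the pin). Leave everything else where it lies.

Things in the scene. Friction and masses are not known exactly. Their poses are not given: they have to be found in the camera images.
- jig: Leaf drill jig fixed to the bench, yawed: dark steel base, flat top 25 mm above the bench (the seat). Origin on the bench, mid-width, 55 mm in front of the hinge axis; x points to the back, z up. Base from x = -65 mm (front edge, towards the robot) to +85 mm, y = -45 to +45 mm. Behind the knuckles a jamb block across it: front face at x = +66.5 mm, top 16 mm above the seat.
- jig_bore (a point): Point on the hole axis of the jig's two fixed knuckles, midway between them: jig x = +55 mm, 35 mm above the bench (10 mm above the seat). Axes as the jig's; the hole axis is y. The knuckles are 20 mm barrels with 10 mm holes, each from 15 to 31 mm either side of this point: a 30 mm gap, edges chamfered 1.5 mm.
- jig_plunger (a point): Foot, at seat level, of a brass spring plunger 7 mm in diameter that stands 4 mm out of the seat (jig x = +31 mm, y = 0). It yields at about 3.5 N, is flush at about 6.5 N, and pushes the leaf up out of line unless the leaf is held down.
- leaf: Loose steel hinge leaf, 0.3 to 0.45 kg, flat on the bench: plate x = -50 to +40 mm, 50 mm wide (y), 10 thick, two 16 mm bushings 4 mm proud at x = -20 and -42; then a 24 mm wide tongue to a knuckle at the +x end. Origin mid-width on the underside, z up. On the seat its x and y point as the jig's. Grip across the 50 mm near x = +20.
- leaf_bore (a point): Middle of the leaf's knuckle hole: 55 mm ahead (+x) of the leaf's origin and 10 mm above its underside. The knuckle is a barrel 26 mm long along y, 20 mm in diameter, hole 10 mm along y, its underside level with the plate's.
- scraper: Scraper block standing upright on its wiping edge: black nylon block 18 mm thick (x, from -9 to +9 mm) by 84 mm long (y) by 56 mm high, about 0.13 kg, with a 22 mm high steel strip along the bottom of its front (-x) face. The origin is the middle of its underside, z up. The wiping edge is its whole underside; grip it across the 18 mm by the upper half.
- chip0: One of three loose bent metal chips, about 15 by 11 by 5 mm and 12 g, lying on the jig's seat between the seat's front edge and the plunger (jig x from -52 to -10 mm, y within 28 mm of the middle). The origin is the middle of its underside, z up.
- chip1: One of three loose bent metal chips, about 15 by 11 by 5 mm and 12 g, lying on the jig's seat between the seat's front edge and the plunger (jig x from -52 to -10 mm, y within 28 mm of the middle). The origin is the middle of its underside, z up.
- chip2: One of three loose bent metal chips, about 15 by 11 by 5 mm and 12 g, lying on the jig's seat between the seat's front edge and the plunger (jig x from -52 to -10 mm, y within 28 mm of the middle). The origin is the middle of its underside, z up.
- hinge_pin: Headed steel hinge pin 84 mm long, 9 mm in diameter (head 15 mm), lying behind the jig; leave it. Origin at mid-length on the bench.
- marker: Grey marker pen with black cap, 135 mm long, 14 mm in diameter, lying on the bench; leave it.
- oilstone: Brown oilstone 100 by 32 by 22 mm lying on the bench; leave it.
- hammer: Hammer lying on the bench behind the jig; leave it.
- screwdriver: Red-handled screwdriver lying on the bench near the robot; leave it.
- paste_jar: Small jar of lapping paste, 52 mm in diameter, 50 mm high, beside the jig; leave it.
Mind the look-alikes: they are no part of the job. There is more than one size of the leaf; the one meant has the size given above.

How it is judged:
By the outcome, as a careful person would: the job done as asked, in the order asked, and still so for the second after the job is handed in, while the arm keeps its last pose, push and grip.
It also fails if it takes over 64 s, if anything falls off the work surface, if the arm or the gripper's body presses on something with over 40 N, if the wrist force passes 120 N, or if a joint passes its speed limit or range.

## Robot

A 6-joint arm with a two-finger parallel gripper is mounted at the origin on the work surface. World frame = base frame: x ahead of the robot, y to its left, z up, the work surface at z = 0. Lengths are in m, angles in rad, forces in N, time in s.
With the tool pointing down it reaches from about 0.375 to 0.975 m from the base axis. Payload 3.8 kg.
Tool frame: the origin (TCP) lies at the very end of the fingers, on their centre line; the grasp point (between the pads) lies 19 mm behind it; z points along the fingers, y is the line along which they close (so a half turn about z gives the same grasp; the last joint's range is limited). The gripper opens to 85 mm and grips with 20 to 120 N. Pads are 22 mm wide; open, the fingers measure 114 mm over their backs; the gripper's body (76 mm by 85 mm) begins 54 mm behind the grasp point. The pads swing forward as they close: fully open they stand 13 mm farther back than shut.
Start: joints at [-1.18, 0.264, 1.604, -0, 1.274, -0.037], TCP at [0.28, -0.614, 0.231] pointing down, gripper open.
Joint ranges: [-2.63, 2.63], [-0.94, 2.18], [0.31, 2.57], [-1.31, 4.45], [0, 2.66], [-2.55, 2.55]. Speed limits (rad/s): [2.57, 2.57, 3.14, 3.14, 3.14, 3.14].

## Interface

Orientations are given as a unit quaternion [x, y, z, w].
In Python, from cell import readout, viewer, r gives the robot as it stands.
- The arm moves only by the tool apply_moves, never from a script. Its argument "increments" is a list of rows, each an object of numbers: "dx", "dy", "dz": the shift along the tool's x, y, z in mm; "ax", "ay", "az": the turn, a rotation vector about the tool's x, y, z in degrees; "grip": the closure, from -1 (fully open) to 1 (shut). In form: [{"dx": .., "dy": .., "dz": .., "ax": .., "ay": .., "az": .., "grip": ..}, ...]. A call has 1 to 12 rows; each row shifts and turns the commanded pose from where the row before left it, along the tool's axes as they then stand; what a row does not reach is not made up. A row lasts 1/12 s, in which the tool goes at most 41.7 mm and 7.16 degrees, less where a joint would pass 70% of its speed; a pose out of reach is approached as far as the arm can. A call is refused whole if a number of a shift passes 41.7 or a number of a turn 7.16, either way. A call with a gripper value outside its range is refused whole. The fingers move at their own pace and stop on an object; the grip force is fixed at half the most. Time passes only in rows, so rows that do not move let the fingers close. It gives the time, the measured TCP pose, the force, the opening and the grip force at its end, in the units of the state.
- readout.state(): the state, without advancing time (a new reading comes with each control period).
- viewer.capture(name): name is "side" or "top" or "wrist"; returns the picture (480x640x3 uint8, blue, green, red); there is no depth.
- viewer.camera_info(name): a dict with "fx", "fy", "cx", "cy" (pixels), "D" ([k1, k2, p1, p2, k3] as OpenCV has them; the pictures are not rectified), "eye" and "orientation" of the camera in the world; the wrist camera has in their place "mount" (4x4, takes a point from camera to tool coordinates, whose origin is the TCP and whose axes are the flange's). Camera axes: x right, y down, z forward; pixel columns grow to the right and rows downward; lengths in m; the calibration is good to about 2 mm. A picture is of the moment at which its call begins: read the wrist's pose just before it. camera_info takes no time and is no camera call.
- r.finish_job(): hands the job in; it is judged then, once.
The state is a dict: "time_s": time; "q": joint angles; "joint_velocities": joint speeds; "joint_torque": joint torques, N m; "tool_pos": TCP position; "tool_rot": TCP orientation; "force": force on the tool from outside, world axes, zero at the start; "wrist_torque": the same for the moment, N m; "width": finger opening in m; "finger_force": force on a finger pad.
Only numpy, scipy, OpenCV 4.12 (cv2) and the standard library are available. Lean on these libraries where they do the work, as an engineer would, in place of code of your own. Each camera call takes 0.05 s, during which the arm holds its last target. There are 200 camera calls.

## Working session

There is one attempt and no reset: what is moved stays moved. The work goes in short steps, Python scripts to look and compute and a tool call to move; the robot and the scene stay as the last step left them, time stands still between calls to the robot, and variables do not carry over. Pictures are saved under pics/ and viewed, at most 10 in all, crops included, and the job is handed in when it is done.

Besides the shell and the picture viewer there is one more tool, called after "Request:" as name(argument=value, ...), one argument or row to a line, values as JSON. apply_moves: Moves the arm, as the interface text tells. Its arguments: {"type":"object","properties":{"increments":{"type":"array"}},"required":["increments"]}

```bash
mkdir -p pics; ls; cat > h.py <<'E'
import numpy as np, cv2
from scipy.spatial.transform import Rotation as R
from cell import readout, viewer, r
def cam(name, st=None):
    i=viewer.camera_info(name)
    K=np.array([[i['fx'],0,i['cx']],[0,i['fy'],i['cy']],[0,0,1.]]);D=np.array(i['D'],float)
    if 'mount' in i:
        st=st or readout.state(); T=np.eye(4);T[:3,:3]=R.from_quat(st['tool_rot']).as_matrix();T[:3,3]=st['tool_pos']
        M=T@np.array(i['mount']); return K,D,M[:3,:3],M[:3,3]
    o=np.array(i['orientation']); Rm=R.from_quat(o).as_matrix() if o.size==4 else o
    return K,D,Rm,np.array(i['eye'])
def px2w(c,uv,z):
    K,D,Rm,e=c; p=cv2.undistortPoints(np.array(uv,float).reshape(-1,1,2),K,D).reshape(-1,2)
    d=np.c_[p,np.ones(len(p))]@Rm.T; z=np.broadcast_to(z,len(p))
    return e+d*((z-e[2])/d[:,2])[:,None]
def w2px(c,P):
    K,D,Rm,e=c; q=(np.array(P,float).reshape(-1,3)-e)@Rm
    return cv2.projectPoints(q,np.zeros(3),np.zeros(3),K,D)[0].reshape(-1,2)
E
python3 - <<'E'
from h import *
for n in('top','side'):
    cv2.imwrite(f'pics/{n}0.png',viewer.capture(n)); print(n,viewer.camera_info(n))
print(viewer.camera_info('wrist')); print(readout.state())
E
```

```text
pics
top {'fx': 477.755364969304, 'fy': 477.755364969304, 'cx': 322.78774339103126, 'cy': 236.73462868316227, 'D': array([-0.05012706,  0.        ,  0.        ,  0.        ,  0.        ]), 'eye': array([ 0.41706255, -0.00176358,  0.93361267]), 'orientation': array([-0.70072062,  0.70986393, -0.04552178,  0.05487787])}
side {'fx': 486.23345462075696, 'fy': 486.23345462075696, 'cx': 319.0889942448135, 'cy': 245.46257613712848, 'D': array([-0.02919772,  0.        ,  0.        ,  0.        ,  0.        ]), 'eye': array([0.50897112, 0.81955239, 0.81826736]), 'orientation': array([-0.02322969,  0.91710358, -0.39776372,  0.01286167])}
{'fx': 372.3451569924708, 'fy': 372.3451569924708, 'cx': 318.337243385754, 'cy': 236.658639877155, 'D': array([-0.03823846,  0.        ,  0.        ,  0.        ,  0.        ]), 'mount': array([[ 5.86164138e-04, -9.57757565e-01, -2.87576255e-01,
         7.36436933e-02],
       [ 9.99999821e-01,  5.95748021e-04,  5.41833988e-05,
         6.00475341e-05],
       [ 1.19428424e-04, -2.87576235e-01,  9.57757743e-01,
        -1.43367420e-01],
       [ 0.00000000e+00,  0.00000000e+00,  0.00000000e+00,
         1.00000000e+00]])}
{'time_s': 0.1, 'q': array([-1.17990119e+00,  2.64712995e-01,  1.60528593e+00,  8.82993110e-06,
        1.27372389e+00, -3.68997976e-02]), 'joint_velocities': array([-6.84718265e-04, -2.47552702e-03, -4.82876165e-03,  7.48237204e-04,
       -3.87535940e-05, -8.53294007e-04]), 'joint_torque': array([ 5.82540033e-04, -5.16708148e+01, -3.68589091e+01, -6.30525324e-05,
        6.29860297e-03, -1.09934479e-05]), 'tool_pos': array([ 0.27977115, -0.61352937,  0.23003665]), 'tool_rot': array([ 9.77210744e-01,  2.12268763e-01, -1.83379407e-04, -1.04918179e-03]), 'force': array([ 0.59798459,  0.05310047, -0.08670776]), 'wrist_torque': array([-0.03002105, -0.02233749, -0.01778163]), 'finger_force': 0.0, 'width': 0.08556295298109946}
```

View pics/top0.png

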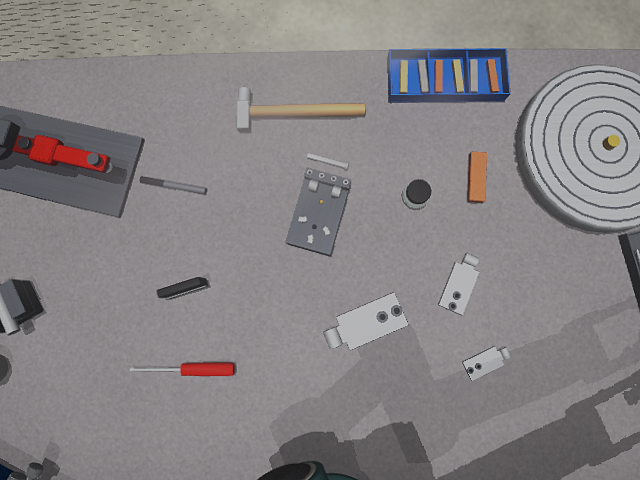

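View pics/side0.png

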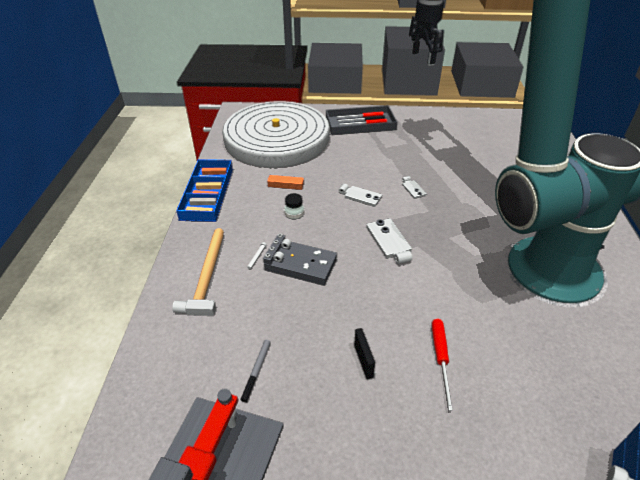

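The top view shows three hinge leaves: large (370,320), medium (460,285) and small (485,363). Medium is about 59 px × 26 px at roughly 0.51 px/mm, which gives 115×50 mm, so it is the one meant. For the scraper, the black block is at (183,288), with the marker (174,185) as the look-alike. The jig is at (320,212), its chips at (303,219), (310,239) and (326,232), and its brass plunger at (321,201). Next is one close crop to check.

```bash
python3 - <<'E'
from h import *
im=cv2.imread('pics/top0.png')
f=lambda x,y,w,h,s:cv2.resize(im[y:y+h,x:x+w],None,fx=s,fy=s,interpolation=cv2.INTER_CUBIC)
a=f(275,145,100,120,5) # 500x600
b=f(430,245,60,75,4)   #240x300
c=f(150,265,65,45,4)   #260x180
m=np.zeros((600,800,3),np.uint8); m[:,:500]=a; m[:300,500:740]=b; m[310:490,500:760]=c
cv2.imwrite('pics/m1.png',m)
c=cam('top')
print(px2w(c,[(183,288),(160,295),(207,282)],.056)); print(px2w(c,[(458,285),(470,262)],.01),px2w(c,[(310,248),(321,201)],.025))
E
```

```text
[[0.45080563 0.26807546 0.056     ]
 [0.43832418 0.31074852 0.056     ]
 [0.46139827 0.2235893  0.056     ]]
[[ 0.45173705 -0.24964147  0.01      ]
 [ 0.49580174 -0.27523292  0.01      ]] [[0.52568529 0.03426756 0.025     ]
 [0.61731759 0.01214292 0.025     ]]
```

View pics/m1.png

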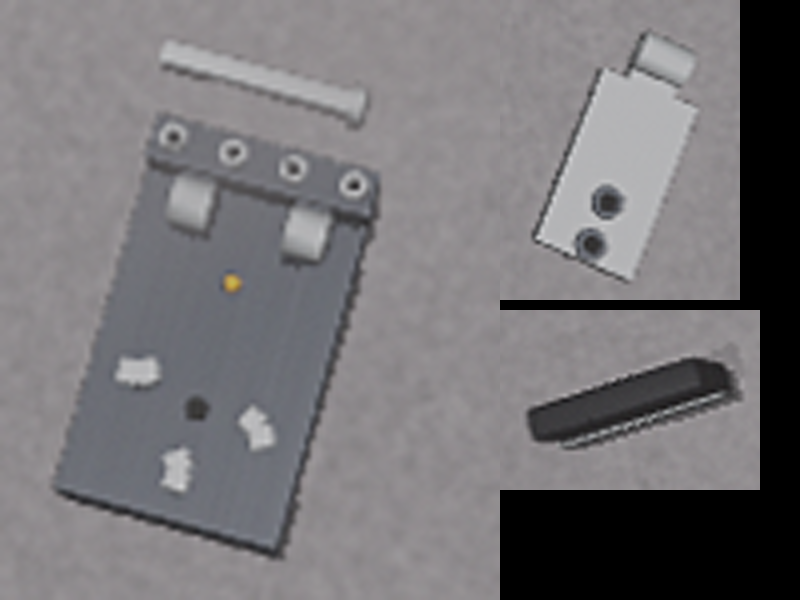

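The close crop confirms the choice. The medium leaf has its knuckle at crop (664,60) and the plate corners are clear. The scraper is the black block with its steel strip on the robot side. The jig shows its plunger at (231,283) and chips at (138,371), (257,428) and (177,470). I'll fly over all three with the wrist camera to refine their poses.

Request:
apply_moves(
  increments=[
    {"dx": 25.6,"dy": -21.7,"dz": 1},
    {"dx": 25.6,"dy": -21.7,"dz": 1},
    {"dx": 25.6,"dy": -21.7,"dz": 1},
    {"dx": 25.6,"dy": -21.7,"dz": 1},
    {"dx": 25.6,"dy": -21.7,"dz": 1},
    {"dx": 25.6,"dy": -21.7,"dz": 1},
    {"dx": 25.6,"dy": -21.7,"dz": 1},
    {"dx": 25.6,"dy": -21.7,"dz": 1},
    {"dx": 25.6,"dy": -21.7,"dz": 1},
    {"dx": 25.6,"dy": -21.7,"dz": 1},
    {"dx": 25.6,"dy": -21.7,"dz": 1},
    {"dx": 0,"dy": 0,"dz": 0},
  ],
)

```text
$.increments[0]: bad value
```

```bash
cat >> h.py <<'E'
import pickle
def snap(tag):
    c=cam('wrist'); im=viewer.capture('wrist'); cv2.imwrite(f'pics/{tag}.png',im); pickle.dump(c,open(f'pics/{tag}.pkl','wb')); return im,c
def load(tag): return cv2.imread(f'pics/{tag}.png'),pickle.load(open(f'pics/{tag}.pkl','rb'))
def go(x,y,z,yaw):
    s=readout.state(); Rm=R.from_quat(s['tool_rot']).as_matrix(); Y=np.degrees(np.arctan2(Rm[1,0],Rm[0,0]))
    d=Rm.T@(np.array([x,y,z])-s['tool_pos'])*1000
    print('t',s['time_s'],'pos',s['tool_pos'].round(4),'yaw',Y.round(2),'tilt',Rm[:,2].round(4),'F',s['force'].round(1),'w',round(s['width'],4),'delta first-translate mm',d.round(2),'az',round(Y-yaw,2))
E
python3 - <<'E'
from h import *
snap('wl'); go(.575,.02,.22,24.5)
E
```

```text
t 0.15 pos [ 0.2798 -0.6136  0.2302] yaw 24.51 tilt [-7.0e-04  1.7e-03 -1.0e+00] F [ 0.3  0.2 -0.3] w 0.0854 delta first-translate mm [ 531.48 -454.04   11.07] az 0.01
```

Request:
apply_moves(
  increments=[
    {"dx": 25.6,"dy": -21.7,"dz": 1,"ax": 0,"ay": 0,"az": 0,"grip": -1},
    {"dx": 25.6,"dy": -21.7,"dz": 1,"ax": 0,"ay": 0,"az": 0,"grip": -1},
    {"dx": 25.6,"dy": -21.7,"dz": 1,"ax": 0,"ay": 0,"az": 0,"grip": -1},
    {"dx": 25.6,"dy": -21.7,"dz": 1,"ax": 0,"ay": 0,"az": 0,"grip": -1},
    {"dx": 25.6,"dy": -21.7,"dz": 1,"ax": 0,"ay": 0,"az": 0,"grip": -1},
    {"dx": 25.6,"dy": -21.7,"dz": 1,"ax": 0,"ay": 0,"az": 0,"grip": -1},
    {"dx": 25.6,"dy": -21.7,"dz": 1,"ax": 0,"ay": 0,"az": 0,"grip": -1},
    {"dx": 25.6,"dy": -21.7,"dz": 1,"ax": 0,"ay": 0,"az": 0,"grip": -1},
    {"dx": 25.6,"dy": -21.7,"dz": 1,"ax": 0,"ay": 0,"az": 0,"grip": -1},
    {"dx": 25.6,"dy": -21.7,"dz": 1,"ax": 0,"ay": 0,"az": 0,"grip": -1},
    {"dx": 25.6,"dy": -21.7,"dz": 1,"ax": 0,"ay": 0,"az": 0,"grip": -1},
    {"dx": 0,"dy": 0,"dz": 0,"ax": 0,"ay": 0,"az": 0,"grip": -1},
  ],
)

```text
time_s: 1.15
tool_pos: [0.4386, -0.2752, 0.2197]
tool_rot: [0.977, 0.214, 0.0, -0.002]
force: [-1.0, -0.3, 0.2]
width: 0.0854
finger_force: 0.0
```

```bash
python3 - <<'E'
from h import *
snap('wl'); go(.56,.01,.22,24.5)
E
```

```text
t 1.2 pos [ 0.4379 -0.2775  0.2199] yaw 24.77 tilt [-4.e-04  9.e-04 -1.e+00] F [ 0.2  0.1 -1.1] w 0.0855 delta first-translate mm [ 2.3132e+02 -2.0990e+02  9.0000e-02] az 0.27
```

Request:
apply_moves(
  increments=[
    {"dx": 23,"dy": -21,"dz": 0,"ax": 0,"ay": 0,"az": 0,"grip": -1},
    {"dx": 23,"dy": -21,"dz": 0,"ax": 0,"ay": 0,"az": 0,"grip": -1},
    {"dx": 23,"dy": -21,"dz": 0,"ax": 0,"ay": 0,"az": 0,"grip": -1},
    {"dx": 23,"dy": -21,"dz": 0,"ax": 0,"ay": 0,"az": 0,"grip": -1},
    {"dx": 23,"dy": -21,"dz": 0,"ax": 0,"ay": 0,"az": 0,"grip": -1},
    {"dx": 23,"dy": -21,"dz": 0,"ax": 0,"ay": 0,"az": 0,"grip": -1},
    {"dx": 23,"dy": -21,"dz": 0,"ax": 0,"ay": 0,"az": 0,"grip": -1},
    {"dx": 23,"dy": -21,"dz": 0,"ax": 0,"ay": 0,"az": 0,"grip": -1},
    {"dx": 23,"dy": -21,"dz": 0,"ax": 0,"ay": 0,"az": 0,"grip": -1},
    {"dx": 23,"dy": -21,"dz": 0,"ax": 0,"ay": 0,"az": 0,"grip": -1},
    {"dx": 0,"dy": 0,"dz": 0,"ax": 0,"ay": 0,"az": 0,"grip": -1},
    {"dx": 0,"dy": 0,"dz": 0,"ax": 0,"ay": 0,"az": 0,"grip": -1},
  ],
)

```text
time_s: 2.2
tool_pos: [0.5598, 0.0065, 0.2199]
tool_rot: [0.977, 0.213, -0.0, 0.0]
force: [1.2, -0.7, 0.1]
width: 0.0855
finger_force: 0.0
```

```bash
python3 - <<'E'
from h import *
snap('wj'); go(.45,.268,.2,105)
E
```

```text
t 2.25 pos [0.5593 0.0057 0.2199] yaw 24.55 tilt [-9.e-04 -8.e-04 -1.e+00] F [0.  0.9 0.7] w 0.0854 delta first-translate mm [   9.57 -284.06   19.76] az -80.45
```

Request:
apply_moves(
  increments=[
    {"dx": 1,"dy": -28,"dz": 2,"ax": 0,"ay": 0,"az": 0,"grip": -1},
    {"dx": 1,"dy": -28,"dz": 2,"ax": 0,"ay": 0,"az": 0,"grip": -1},
    {"dx": 1,"dy": -28,"dz": 2,"ax": 0,"ay": 0,"az": 0,"grip": -1},
    {"dx": 1,"dy": -28,"dz": 2,"ax": 0,"ay": 0,"az": 0,"grip": -1},
    {"dx": 1,"dy": -28,"dz": 2,"ax": 0,"ay": 0,"az": 0,"grip": -1},
    {"dx": 1,"dy": -28,"dz": 2,"ax": 0,"ay": 0,"az": 0,"grip": -1},
    {"dx": 1,"dy": -28,"dz": 2,"ax": 0,"ay": 0,"az": 0,"grip": -1},
    {"dx": 1,"dy": -28,"dz": 2,"ax": 0,"ay": 0,"az": 0,"grip": -1},
    {"dx": 1,"dy": -30,"dz": 2,"ax": 0,"ay": 0,"az": 0,"grip": -1},
    {"dx": 0,"dy": -30,"dz": 2,"ax": 0,"ay": 0,"az": 0,"grip": -1},
  ],
)

```text
time_s: 3.08
tool_pos: [0.4499, 0.2676, 0.2003]
tool_rot: [0.977, 0.211, 0.0, 0.0]
force: [-0.3, 0.9, -0.4]
width: 0.0854
finger_force: 0.0
```

Request:
apply_moves(
  increments=[
    {"dx": 0,"dy": 0,"dz": 0,"ax": 0,"ay": 0,"az": -7,"grip": -1},
    {"dx": 0,"dy": 0,"dz": 0,"ax": 0,"ay": 0,"az": -7,"grip": -1},
    {"dx": 0,"dy": 0,"dz": 0,"ax": 0,"ay": 0,"az": -7,"grip": -1},
    {"dx": 0,"dy": 0,"dz": 0,"ax": 0,"ay": 0,"az": -7,"grip": -1},
    {"dx": 0,"dy": 0,"dz": 0,"ax": 0,"ay": 0,"az": -7,"grip": -1},
    {"dx": 0,"dy": 0,"dz": 0,"ax": 0,"ay": 0,"az": -7,"grip": -1},
    {"dx": 0,"dy": 0,"dz": 0,"ax": 0,"ay": 0,"az": -7,"grip": -1},
    {"dx": 0,"dy": 0,"dz": 0,"ax": 0,"ay": 0,"az": -7,"grip": -1},
    {"dx": 0,"dy": 0,"dz": 0,"ax": 0,"ay": 0,"az": -7,"grip": -1},
    {"dx": 0,"dy": 0,"dz": 0,"ax": 0,"ay": 0,"az": -7,"grip": -1},
    {"dx": 0,"dy": 0,"dz": 0,"ax": 0,"ay": 0,"az": -7,"grip": -1},
    {"dx": 0,"dy": 0,"dz": 0,"ax": 0,"ay": 0,"az": -3.4,"grip": -1},
  ],
)

```text
time_s: 4.08
tool_pos: [0.4504, 0.2663, 0.2002]
tool_rot: [0.608, 0.794, -0.0, 0.0]
force: [-0.4, -0.3, 0.9]
width: 0.0851
finger_force: 0.0
```

```bash
python3 - <<'E'
from h import *
snap('ws'); go(.45,.268,.2,105)
I={t:load(t) for t in('wl','wj','ws')}
lp=w2px(I['wl'][1],[(.46,-.255,.01)])[0];jp=w2px(I['wj'][1],[(.59,.02,.025)])[0];sp=w2px(I['ws'][1],[(.45,.268,.03)])[0]
print(lp,jp,sp)
m=np.zeros((600,800,3),np.uint8)
def put(t,p,w,h,s,X,Y):
    im=I[t][0];x=int(np.clip(p[0]-w/2,0,640-w));y=int(np.clip(p[1]-h/2,0,480-h))
    m[Y:Y+h*s,X:X+w*s]=cv2.resize(im[y:y+h,x:x+w],None,fx=s,fy=s,interpolation=cv2.INTER_CUBIC); print(t,x,y,s,X,Y)
put('wj',jp,225,300,2,0,0)
put('wl',lp,175,150,2,450,0)
put('ws',sp,175,150,2,450,300)
cv2.imwrite('pics/m2.png',m)
E
```

```text
t 4.1333 pos [0.4503 0.2664 0.2002] yaw 105.12 tilt [ 0.e+00 -8.e-04 -1.e+00] F [-0.3 -1.   0.5] w 0.0855 delta first-translate mm [1.6  0.07 0.2 ] az 0.12
[309.01673798 175.9690581 ] [318.55256867 171.73625519] [317.8706618 211.393861 ]
wj 206 21 2 0 0
wl 221 100 2 450 0
ws 230 136 2 450 300
```

View pics/m2.png

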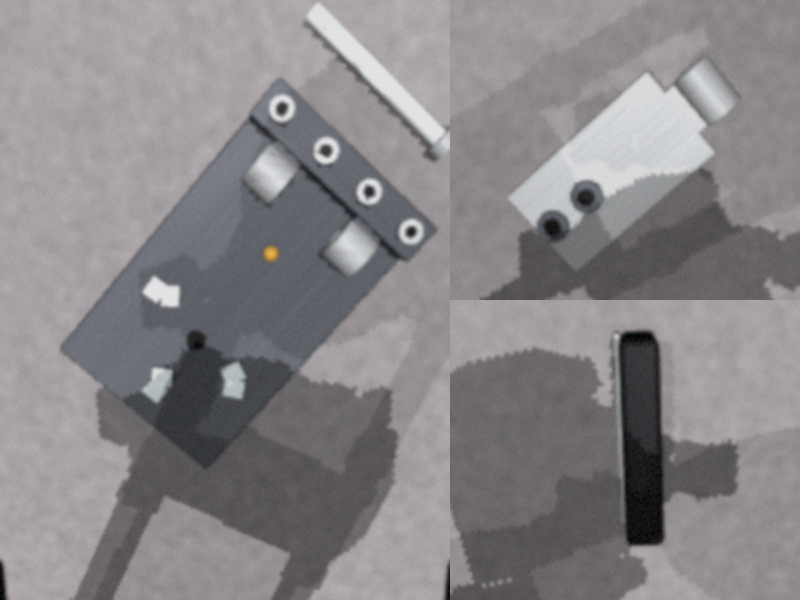

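The montage shows:
- **Jig:** seat front corners at (62,349) and (206,467), plunger at (271,254), and jamb top back corners at (280,78) and (437,230).
- **Leaf:** plate corners at (648,71), (715,153), (577,270) and (508,198).
- **Scraper:** top outline corners at (622,333), (657,333), (663,543) and (627,543), with the strip on the left.

I'll fit the poses from these.

```bash
cat > fit.py <<'E'
from h import *
from scipy.optimize import least_squares
def fit(obs,x0):
    def res(p,full=False):
        c,s=np.cos(p[2]),np.sin(p[2]); o=[]
        for cm,M,uv in obs:
            M=np.array(M,float)/1000; W=np.c_[p[0]+c*M[:,0]-s*M[:,1],p[1]+s*M[:,0]+c*M[:,1],M[:,2]]
            o.append(w2px(cm,W)-uv)
        return np.concatenate(o).ravel()
    f=least_squares(res,x0,loss='soft_l1'); return f.x,res(f.x).reshape(-1,2)
def mm(uv,off,s,org): return (np.array(uv,float)-off+.5)/s-.5+org
E
python3 - <<'E'
from fit import *
top=cam('top');cj=load('wj')[1];cl=load('wl')[1];cs=load('ws')[1]
J=[(-65,45,25),(-65,-45,25),(85,45,41),(85,-45,41),(66.5,45,41),(66.5,-45,41),(31,0,29)]
oj=(cj,J,mm([(62,349),(206,467),(280,78),(437,230),(250,117),(407,260),(271,254)],(0,0),2,(206,21)))
ot=(top,[J[i] for i in(0,1,2,3,6)],mm([(57,488),(280,553),(157,115),(378,178),(231,283)],(0,0),5,(275,145)))
L=[(40,25,10),(40,-25,10),(-50,-25,10),(-50,25,10),(-20,0,14),(-42,0,14)]
ol=(cl,L,mm([(648,71),(715,153),(577,270),(508,198),(586,195),(553,226)],(450,0),2,(221,100)))
olt=(top,L,mm([(600,68),(697,106),(631,282),(535,240),(606,203),(591,243)],(500,0),4,(430,245)))
S=[(-9,42,56),(9,42,56),(9,-42,56),(-9,-42,56)]
os_=(cs,S,mm([(621,333),(657,333),(663,543),(627,543)],(450,300),2,(230,136)))
for n,obs,x0 in(('jig w',[oj],(.57,.02,-.3)),('jig t',[ot],(.57,.02,-.3)),('leaf w',[ol],(.45,-.25,-.5)),('leaf t',[olt],(.45,-.25,-.5)),('scr',[os_],(.45,.27,.25))):
    p,rr=fit(obs,x0); print(n,p[:2].round(4),np.degrees(p[2]).round(2)); print(rr.round(1).tolist())
E
```

```text
jig w [0.5879 0.0194] -16.43
[[-1.9, 0.2], [0.3, 1.8], [-0.0, -0.8], [0.8, -0.2], [-0.4, -1.7], [0.3, 1.7], [0.2, 0.2]]
jig t [0.5861 0.0206] -16.01
[[-0.7, 0.8], [-0.1, 0.0], [-0.1, -0.1], [0.8, -0.9], [0.2, 0.1]]
leaf w [ 0.4518 -0.2546] -24.26
[[-0.1, -0.6], [1.0, -0.3], [-0.3, 1.0], [-0.8, -0.6], [0.4, 0.8], [-0.1, 0.1]]
leaf t [ 0.4507 -0.2525] -23.44
[[0.1, -0.2], [-0.1, 0.2], [0.1, -0.3], [-0.2, 0.1], [0.3, -0.2], [-0.1, 0.5]]
scr [0.4537 0.279 ] 16.28
[[-1.9, 0.4], [3.9, -0.0], [1.5, -0.4], [-2.4, -0.0]]
```

```bash
python3 - <<'E'
from fit import *
top=cam('top');cs=load('ws')[1]
uv=mm([(621,333),(657,333),(663,543),(627,543)],(450,300),2,(230,136))
for a in(0,22):
  S=[(-8.5,42,a),(8.5,42,a),(7.3,-42,56),(-7.3,-42,56)]
  p,rr=fit([(cs,S,uv)],(.45,.27,.25)); print(p,np.degrees(p[2]),rr.round(1).tolist())
# check: top image, project block
im=cv2.imread('pics/top0.png')
c,s=np.cos(p[2]),np.sin(p[2])
for z in(0,.056):
  q=w2px(top,[(p[0]+c*x-s*y,p[1]+s*x+c*y,z) for x,y in((-.009,.042),(.009,.042),(.009,-.042),(-.009,-.042))]); print(z,((q-(150,265))*4+(500,310)).round(0).tolist())
go(p[0],p[1],.1,np.degrees(p[2])+90)
E
```

```text
[0.45447991 0.27720853 0.28798641] 16.500405896147942 [[-0.4, -1.8], [0.4, -2.3], [-0.1, 1.8], [0.1, 2.2]]
[0.45414516 0.27776761 0.29191396] 16.725437866676064 [[-1.1, -0.8], [1.0, -1.4], [-0.1, 1.0], [0.1, 1.5]]
0 [[570.0, 443.0], [561.0, 407.0], [724.0, 356.0], [734.0, 391.0]]
0.056 [[530.0, 441.0], [520.0, 403.0], [693.0, 349.0], [703.0, 386.0]]
t 4.1333 pos [0.4503 0.2664 0.2002] yaw 105.12 tilt [ 0.e+00 -8.e-04 -1.e+00] F [-0.3 -1.   0.5] w 0.0855 delta first-translate mm [ 10.03   6.64 100.19] az -1.61
```

Request:
apply_moves(
  increments=[
    {"dx": 7.6,"dy": 4.8,"dz": 20,"ax": 0,"ay": 0,"az": -1.4,"grip": -1},
    {"dx": 0,"dy": 0,"dz": 25,"ax": 0,"ay": 0,"az": 0,"grip": -1},
    {"dx": 0,"dy": 0,"dz": 25,"ax": 0,"ay": 0,"az": 0,"grip": -1},
    {"dx": 0,"dy": 0,"dz": 25,"ax": 0,"ay": 0,"az": 0,"grip": -1},
    {"dx": 0,"dy": 0,"dz": 25,"ax": 0,"ay": 0,"az": 0,"grip": -1},
    {"dx": 0,"dy": 0,"dz": 20,"ax": 0,"ay": 0,"az": 0,"grip": -1},
    {"dx": 0,"dy": 0,"dz": 20,"ax": 0,"ay": 0,"az": 0,"grip": -1},
    {"dx": 0,"dy": 0,"dz": 10,"ax": 0,"ay": 0,"az": 0,"grip": -1},
    {"dx": 0,"dy": 0,"dz": 7,"ax": 0,"ay": 0,"az": 0,"grip": -1},
    {"dx": 0,"dy": 0,"dz": 0,"ax": 0,"ay": 0,"az": 0,"grip": 0},
    {"dx": 0,"dy": 0,"dz": 0,"ax": 0,"ay": 0,"az": 0,"grip": 0.3},
    {"dx": 0,"dy": 0,"dz": 0,"ax": 0,"ay": 0,"az": 0,"grip": 0.4},
  ],
)

```text
time_s: 5.13
tool_pos: [0.4537, 0.2774, 0.0246]
tool_rot: [0.6, 0.8, 0.001, 0.001]
force: [-0.6, 0.4, 0.1]
width: 0.0517
finger_force: 0.0
```

Request:
apply_moves(
  increments=[
    {"dx": 0,"dy": 0,"dz": 0,"ax": 0,"ay": 0,"az": 0,"grip": 0.5},
    {"dx": 0,"dy": 0,"dz": 0,"ax": 0,"ay": 0,"az": 0,"grip": 0.6},
    {"dx": 0,"dy": 0,"dz": 0,"ax": 0,"ay": 0,"az": 0,"grip": 0.7},
    {"dx": 0,"dy": 0,"dz": 0,"ax": 0,"ay": 0,"az": 0,"grip": 1},
    {"dx": 0,"dy": 0,"dz": 0,"ax": 0,"ay": 0,"az": 0,"grip": 1},
    {"dx": 0,"dy": 0,"dz": 0,"ax": 0,"ay": 0,"az": 0,"grip": 1},
    {"dx": 0,"dy": 0,"dz": 0,"ax": 0,"ay": 0,"az": 0,"grip": 1},
  ],
)

```text
time_s: 5.72
tool_pos: [0.4533, 0.2776, 0.0244]
tool_rot: [0.6, 0.8, 0.001, 0.0]
force: [-1.0, -0.1, 6.3]
width: 0.0148
finger_force: 59.4
```

```bash
python3 - <<'E'
from h import *
s=readout.state();print(s['finger_force'],s['wrist_torque']); go(.4530,.275,.12,106.5)
E
```

```text
59.442177414894104 [-0.03630555  0.14045658  0.0073354 ]
t 5.7167 pos [0.4533 0.2776 0.0244] yaw 106.32 tilt [ 1.7e-03  9.0e-04 -1.0e+00] F [-1.  -0.1  6.3] w 0.0148 delta first-translate mm [ -2.37  -0.83 -95.62] az -0.18
```

Gripped firmly (59 N). Lifting and turning.

Request:
apply_moves(
  increments=[
    {"dx": 0,"dy": 0,"dz": -5,"ax": 0,"ay": 0,"az": 0,"grip": 1},
    {"dx": 0,"dy": 0,"dz": -15,"ax": 0,"ay": 0,"az": 0,"grip": 1},
    {"dx": 0,"dy": 0,"dz": -20,"ax": 0,"ay": 0,"az": 0,"grip": 1},
    {"dx": 0,"dy": 0,"dz": -20,"ax": 0,"ay": 0,"az": 0,"grip": 1},
    {"dx": 0,"dy": 0,"dz": -20,"ax": 0,"ay": 0,"az": 0,"grip": 1},
    {"dx": 0,"dy": 0,"dz": -16,"ax": 0,"ay": 0,"az": 0,"grip": 1},
    {"dx": 0,"dy": 0,"dz": 0,"ax": 0,"ay": 0,"az": 6.5,"grip": 1},
    {"dx": 0,"dy": 0,"dz": 0,"ax": 0,"ay": 0,"az": 6.5,"grip": 1},
    {"dx": 0,"dy": 0,"dz": 0,"ax": 0,"ay": 0,"az": 6.5,"grip": 1},
    {"dx": 0,"dy": 0,"dz": 0,"ax": 0,"ay": 0,"az": 6.5,"grip": 1},
    {"dx": 0,"dy": 0,"dz": 0,"ax": 0,"ay": 0,"az": 6.5,"grip": 1},
    {"dx": 0,"dy": 0,"dz": 0,"ax": 0,"ay": 0,"az": 0,"grip": 1},
  ],
)

```text
time_s: 6.72
tool_pos: [0.4518, 0.2768, 0.1189]
tool_rot: [0.8, 0.599, -0.001, -0.0]
force: [-0.4, 0.4, -0.8]
width: 0.015
finger_force: 58.5
```

```bash
python3 - <<'E'
from h import *
go(.5985,.0167,.11,73.8)
E
```

```text
t 6.7167 pos [0.4518 0.2768 0.1189] yaw 73.66 tilt [-1.1e-03 -6.0e-04 -1.0e+00] F [-0.4  0.4 -0.8] w 0.015 delta first-translate mm [-208.27  213.99    8.87] az -0.14
```

Request:
apply_moves(
  increments=[
    {"dx": -21,"dy": 21.5,"dz": 1,"ax": 0,"ay": 0,"az": 0,"grip": 1},
    {"dx": -21,"dy": 21.5,"dz": 1,"ax": 0,"ay": 0,"az": 0,"grip": 1},
    {"dx": -21,"dy": 21.5,"dz": 1,"ax": 0,"ay": 0,"az": 0,"grip": 1},
    {"dx": -21,"dy": 21.5,"dz": 1,"ax": 0,"ay": 0,"az": 0,"grip": 1},
    {"dx": -21,"dy": 21.5,"dz": 1,"ax": 0,"ay": 0,"az": 0,"grip": 1},
    {"dx": -21,"dy": 21.5,"dz": 1,"ax": 0,"ay": 0,"az": 0,"grip": 1},
    {"dx": -21,"dy": 21.5,"dz": 1,"ax": 0,"ay": 0,"az": 0,"grip": 1},
    {"dx": -21,"dy": 21.5,"dz": 1,"ax": 0,"ay": 0,"az": 0,"grip": 1},
    {"dx": -20,"dy": 21,"dz": 1,"ax": 0,"ay": 0,"az": 0,"grip": 1},
    {"dx": -20,"dy": 21,"dz": 0,"ax": 0,"ay": 0,"az": 0,"grip": 1},
    {"dx": 0,"dy": 0,"dz": 0,"ax": 0,"ay": 0,"az": 0,"grip": 1},
    {"dx": 0,"dy": 0,"dz": 0,"ax": 0,"ay": 0,"az": 0,"grip": 1},
  ],
)

```text
time_s: 7.72
tool_pos: [0.6001, 0.0163, 0.1099]
tool_rot: [0.8, 0.6, -0.0, -0.0]
force: [-0.0, 1.1, -0.3]
width: 0.015
finger_force: 58.7
```

```bash
python3 - <<'E'
from h import *
go(.5985,.0167,.0494,73.8)
a,c=snap('wsj'); b=viewer.capture('side')
m=np.zeros((480,800,3),np.uint8); m[:,:480]=a[:,80:560]; m[:320,480:]=cv2.resize(b[200:300,250:350],(320,320),interpolation=cv2.INTER_CUBIC)
cv2.imwrite('pics/m3.png',m)
E
```

```text
t 7.7167 pos [0.6001 0.0163 0.1099] yaw 73.8 tilt [-8.e-04  2.e-04 -1.e+00] F [-0.   1.1 -0.3] w 0.015 delta first-translate mm [-0.1  -1.62 60.51] az 0.0
```

View pics/m3.png

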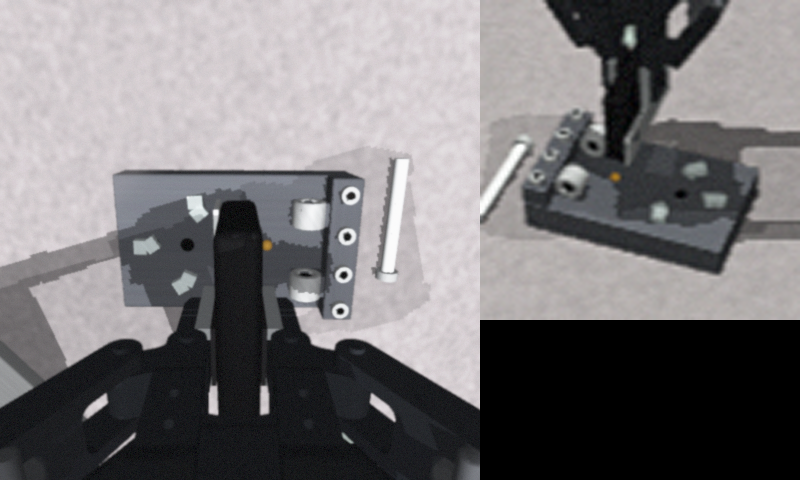

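```bash
python3 - <<'E'
from h import *
im,c=load('wsj')
P=px2w(c,[(347,245),(276,198+10),(287,218),(225,246),(264,283)],[.029,.03,.03,.03,.03])
a=np.radians(-16.2);Rm=np.array([[np.cos(a),np.sin(a)],[-np.sin(a),np.cos(a)]])
print(P.round(4)); print(((P[:,:2]-[.587,.02])@Rm.T*1000).round(1))
E
```

```text
[[0.618  0.0118 0.029 ]
 [0.5824 0.0472 0.03  ]
 [0.587  0.0394 0.03  ]
 [0.5438 0.0329 0.03  ]
 [0.5594 0.002  0.03  ]]
[[ 32.1   0.8]
 [-12.   24.9]
 [ -5.4  18.6]
 [-45.1   0.4]
 [-21.4 -25. ]]
```

Request:
apply_moves(
  increments=[
    {"dx": 0,"dy": -1,"dz": 20,"ax": 0,"ay": 0,"az": 0,"grip": 1},
    {"dx": 0,"dy": -1,"dz": 20,"ax": 0,"ay": 0,"az": 0,"grip": 1},
    {"dx": 0,"dy": 0,"dz": 10,"ax": 0,"ay": 0,"az": 0,"grip": 1},
    {"dx": 0,"dy": 0,"dz": 6,"ax": 0,"ay": 0,"az": 0,"grip": 1},
    {"dx": 0,"dy": 0,"dz": 2,"ax": 0,"ay": 0,"az": 0,"grip": 1},
    {"dx": 0,"dy": 0,"dz": 1,"ax": 0,"ay": 0,"az": 0,"grip": 1},
    {"dx": 0,"dy": 0,"dz": 0,"ax": 0,"ay": 0,"az": 0,"grip": 1},
  ],
)

```text
time_s: 8.4
tool_pos: [0.5986, 0.0185, 0.0519]
tool_rot: [0.799, 0.601, 0.0, 0.0]
force: [-0.4, -0.2, 0.1]
width: 0.0153
finger_force: 58.7
```

Request:
apply_moves(
  increments=[
    {"dx": 0,"dy": 0,"dz": 1,"ax": 0,"ay": 0,"az": 0,"grip": 1},
    {"dx": 0,"dy": 0,"dz": 1,"ax": 0,"ay": 0,"az": 0,"grip": 1},
    {"dx": 0,"dy": 0,"dz": 0,"ax": 0,"ay": 0,"az": 0,"grip": 1},
  ],
)

```text
time_s: 8.65
tool_pos: [0.5985, 0.0181, 0.0498]
tool_rot: [0.8, 0.6, 0.0, 0.0]
force: [-0.2, 0.5, -1.2]
width: 0.0152
finger_force: 58.7
```

Request:
apply_moves(
  increments=[
    {"dx": 0,"dy": 0,"dz": 0.5,"ax": 0,"ay": 0,"az": 0,"grip": 1},
    {"dx": 0,"dy": 0,"dz": 0.4,"ax": 0,"ay": 0,"az": 0,"grip": 1},
    {"dx": 0,"dy": 0,"dz": 0,"ax": 0,"ay": 0,"az": 0,"grip": 1},
    {"dx": 0,"dy": 0,"dz": 0,"ax": 0,"ay": 0,"az": 0,"grip": 1},
  ],
)

```text
time_s: 8.98
tool_pos: [0.5985, 0.0181, 0.0494]
tool_rot: [0.8, 0.6, 0.0, 0.0]
force: [-1.9, 0.0, 5.1]
width: 0.0153
finger_force: 59.6
```

Request:
apply_moves(
  increments=[
    {"dx": 0,"dy": -3,"dz": 0,"ax": 0,"ay": 0,"az": 0,"grip": 1},
    {"dx": 0,"dy": -6,"dz": 0,"ax": 0,"ay": 0,"az": 0,"grip": 1},
    {"dx": 0,"dy": -6,"dz": 0,"ax": 0,"ay": 0,"az": 0,"grip": 1},
    {"dx": 0,"dy": -6,"dz": 0,"ax": 0,"ay": 0,"az": 0,"grip": 1},
    {"dx": 0,"dy": -6,"dz": 0,"ax": 0,"ay": 0,"az": 0,"grip": 1},
    {"dx": 0,"dy": -6,"dz": 0,"ax": 0,"ay": 0,"az": 0,"grip": 1},
    {"dx": 0,"dy": -6,"dz": 0,"ax": 0,"ay": 0,"az": 0,"grip": 1},
    {"dx": 0,"dy": -6,"dz": 0,"ax": 0,"ay": 0,"az": 0,"grip": 1},
    {"dx": 0,"dy": -6,"dz": 0,"ax": 0,"ay": 0,"az": 0,"grip": 1},
    {"dx": 0,"dy": -6,"dz": 0,"ax": 0,"ay": 0,"az": 0,"grip": 1},
    {"dx": 0,"dy": -6,"dz": 0,"ax": 0,"ay": 0,"az": 0,"grip": 1},
  ],
)

```text
time_s: 9.9
tool_pos: [0.5384, 0.0359, 0.0494]
tool_rot: [0.8, 0.601, 0.001, 0.001]
force: [3.8, -0.2, 5.8]
width: 0.0152
finger_force: 59.6
```

Request:
apply_moves(
  increments=[
    {"dx": 0,"dy": -6,"dz": 0,"ax": 0,"ay": 0,"az": 0,"grip": 1},
    {"dx": 0,"dy": -6,"dz": 0,"ax": 0,"ay": 0,"az": 0,"grip": 1},
    {"dx": 0,"dy": -6,"dz": 0,"ax": 0,"ay": 0,"az": 0,"grip": 1},
    {"dx": 0,"dy": -6,"dz": 0,"ax": 0,"ay": 0,"az": 0,"grip": 1},
    {"dx": 0,"dy": -6,"dz": -0.2,"ax": 0,"ay": 0,"az": 0,"grip": 1},
    {"dx": 0,"dy": -4,"dz": -0.5,"ax": 0,"ay": 0,"az": 0,"grip": 1},
    {"dx": 0,"dy": 0,"dz": -20,"ax": 0,"ay": 0,"az": 0,"grip": 1},
    {"dx": 0,"dy": 0,"dz": -30,"ax": 0,"ay": 0,"az": 0,"grip": 1},
    {"dx": 0,"dy": 0,"dz": -20,"ax": 0,"ay": 0,"az": 0,"grip": 1},
    {"dx": 0,"dy": 0,"dz": 0,"ax": 0,"ay": 0,"az": 0,"grip": 1},
  ],
)

```text
time_s: 10.73
tool_pos: [0.5068, 0.0456, 0.1227]
tool_rot: [0.8, 0.601, 0.002, 0.001]
force: [0.9, -0.0, -0.1]
width: 0.0151
finger_force: 58.8
```

```bash
python3 - <<'E'
from h import *
go(.4530,.275,.12,106.5)
a,c=snap('wsw'); b=viewer.capture('side')
m=np.zeros((480,800,3),np.uint8); m[:,:480]=a[:,160:640]; m[:320,480:]=cv2.resize(b[200:320,250:370],(320,320),interpolation=cv2.INTER_CUBIC)
cv2.imwrite('pics/m4.png',m)
E
```

```text
t 10.7333 pos [0.5068 0.0456 0.1227] yaw 73.82 tilt [ 5.5e-03  4.0e-04 -1.0e+00] F [ 0.9 -0.  -0.1] w 0.0151 delta first-translate mm [ 205.32 -115.63    2.48] az -32.68
```

View pics/m4.png

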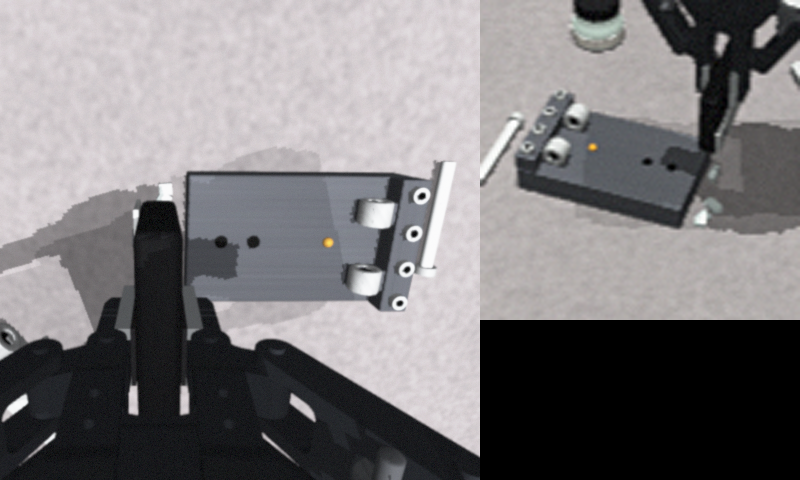

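The wipe worked. The seat is clear, showing only the two holes at (221,242) and (253,242) and the plunger at (329,243). The chips lie on the bench in front of the jig. I'll put the scraper back where it stood.

Request:
apply_moves(
  increments=[
    {"dx": 29,"dy": -16,"dz": 0,"ax": 0,"ay": 0,"az": 0,"grip": 1},
    {"dx": 29,"dy": -17,"dz": 0,"ax": 0,"ay": 0,"az": 0,"grip": 1},
    {"dx": 29,"dy": -17,"dz": 0,"ax": 0,"ay": 0,"az": 0,"grip": 1},
    {"dx": 29,"dy": -17,"dz": 0,"ax": 0,"ay": 0,"az": 0,"grip": 1},
    {"dx": 29,"dy": -16,"dz": 0,"ax": 0,"ay": 0,"az": 0,"grip": 1},
    {"dx": 29,"dy": -16,"dz": 0,"ax": 0,"ay": 0,"az": 0,"grip": 1},
    {"dx": 29,"dy": -16,"dz": 10,"ax": 0,"ay": 0,"az": 0,"grip": 1},
    {"dx": 0,"dy": 0,"dz": 30,"ax": 0,"ay": 0,"az": 0,"grip": 1},
    {"dx": 0,"dy": 0,"dz": 30,"ax": 0,"ay": 0,"az": 0,"grip": 1},
    {"dx": 0,"dy": 0,"dz": 18,"ax": 0,"ay": 0,"az": 0,"grip": 1},
    {"dx": 0,"dy": 0,"dz": 6,"ax": 0,"ay": 0,"az": 0,"grip": 1},
    {"dx": 0,"dy": 0,"dz": 0,"ax": 0,"ay": 0,"az": 0,"grip": 1},
  ],
)

```text
time_s: 11.83
tool_pos: [0.4481, 0.2712, 0.0233]
tool_rot: [0.799, 0.601, -0.004, -0.001]
force: [-3.8, -2.0, 6.6]
width: 0.0154
finger_force: 62.1
```

Request:
apply_moves(
  increments=[
    {"dx": 0,"dy": 0,"dz": 1,"ax": 0,"ay": 0,"az": 0,"grip": 1},
    {"dx": 0,"dy": 0,"dz": 1,"ax": 0,"ay": 0,"az": 0,"grip": 1},
    {"dx": 0,"dy": 0,"dz": 1,"ax": 0,"ay": 0,"az": 0,"grip": 1},
    {"dx": 0,"dy": 0,"dz": 0,"ax": 0,"ay": 0,"az": 0,"grip": 1},
    {"dx": 0,"dy": 0,"dz": 0,"ax": 0,"ay": 0,"az": 0,"grip": 1},
  ],
)

```text
time_s: 12.25
tool_pos: [0.4483, 0.2712, 0.0233]
tool_rot: [0.8, 0.6, -0.003, -0.001]
force: [-11.2, -4.2, 27.4]
width: 0.0153
finger_force: 65.3
```

Request:
apply_moves(
  increments=[
    {"dx": 0,"dy": 0,"dz": -2,"ax": 0,"ay": 0,"az": 0,"grip": 1},
    {"dx": 0,"dy": 0,"dz": -0.7,"ax": 0,"ay": 0,"az": 0,"grip": 1},
    {"dx": 0,"dy": 0,"dz": 0,"ax": 0,"ay": 0,"az": 0,"grip": 0.8},
    {"dx": 0,"dy": 0,"dz": 0,"ax": 0,"ay": 0,"az": 0,"grip": 0.5},
    {"dx": 0,"dy": 0,"dz": 0,"ax": 0,"ay": 0,"az": 0,"grip": 0},
    {"dx": 0,"dy": 0,"dz": 0,"ax": 0,"ay": 0,"az": 0,"grip": -0.5},
    {"dx": 0,"dy": 0,"dz": 0,"ax": 0,"ay": 0,"az": 0,"grip": -1},
    {"dx": 0,"dy": 0,"dz": -15,"ax": 0,"ay": 0,"az": 0,"grip": -1},
    {"dx": 0,"dy": 0,"dz": -30,"ax": 0,"ay": 0,"az": 0,"grip": -1},
    {"dx": 0,"dy": 0,"dz": -40,"ax": 0,"ay": 0,"az": 0,"grip": -1},
    {"dx": 0,"dy": 0,"dz": -40,"ax": 0,"ay": 0,"az": 0,"grip": -1},
    {"dx": 0,"dy": 0,"dz": -20,"ax": 0,"ay": 0,"az": 0,"grip": -1},
  ],
)

```text
time_s: 13.25
tool_pos: [0.4533, 0.2735, 0.1749]
tool_rot: [0.8, 0.6, 0.003, 0.0]
force: [1.1, 1.7, 0.5]
width: 0.0855
finger_force: 0.0
```

```bash
python3 - <<'E'
from h import *
snap('wsr'); cv2.imwrite('pics/topS.png',viewer.capture('top'))
c=np.cos(np.radians(-24));s=np.sin(np.radians(-24))
go(.4512+.02*c,-.2535+.02*s,.15,-24)
E
```

```text
t 13.35 pos [0.4546 0.2742 0.1755] yaw 73.81 tilt [ 0.0094  0.0051 -0.9999] F [0.6 0.4 0.2] w 0.0854 delta first-translate mm [-510.6   163.49   22.95] az 97.81
```

Request:
apply_moves(
  increments=[
    {"dx": -30,"dy": 10,"dz": 0,"ax": 0,"ay": 0,"az": 0,"grip": -1},
    {"dx": -36,"dy": 11.5,"dz": 0,"ax": 0,"ay": 0,"az": 0,"grip": -1},
    {"dx": -36,"dy": 11.5,"dz": 0,"ax": 0,"ay": 0,"az": 0,"grip": -1},
    {"dx": -36,"dy": 11.5,"dz": 0,"ax": 0,"ay": 0,"az": 0,"grip": -1},
    {"dx": -36,"dy": 11.5,"dz": 0,"ax": 0,"ay": 0,"az": 0,"grip": -1},
    {"dx": -36,"dy": 11.5,"dz": 0,"ax": 0,"ay": 0,"az": 0,"grip": -1},
    {"dx": -36,"dy": 11.5,"dz": 0,"ax": 0,"ay": 0,"az": 0,"grip": -1},
    {"dx": -36,"dy": 11.5,"dz": 0,"ax": 0,"ay": 0,"az": 0,"grip": -1},
    {"dx": -36,"dy": 11.5,"dz": 0,"ax": 0,"ay": 0,"az": 0,"grip": -1},
    {"dx": -36,"dy": 11.5,"dz": 0,"ax": 0,"ay": 0,"az": 0,"grip": -1},
    {"dx": -36,"dy": 11.5,"dz": 0,"ax": 0,"ay": 0,"az": 0,"grip": -1},
    {"dx": -36,"dy": 11.5,"dz": 0,"ax": 0,"ay": 0,"az": 0,"grip": -1},
  ],
)

```text
time_s: 14.35
tool_pos: [0.4621, -0.1764, 0.1683]
tool_rot: [0.8, 0.6, -0.0, -0.001]
force: [1.2, 1.0, -0.1]
width: 0.0854
finger_force: 0.0
```

Request:
apply_moves(
  increments=[
    {"dx": -35,"dy": 11,"dz": 0,"ax": 0,"ay": 0,"az": 0,"grip": -1},
    {"dx": -32,"dy": 11,"dz": 0,"ax": 0,"ay": 0,"az": 0,"grip": -1},
    {"dx": 0,"dy": 0,"dz": 0,"ax": 0,"ay": 0,"az": 7,"grip": -1},
    {"dx": 0,"dy": 0,"dz": 0,"ax": 0,"ay": 0,"az": 7,"grip": -1},
    {"dx": 0,"dy": 0,"dz": 0,"ax": 0,"ay": 0,"az": 7,"grip": -1},
    {"dx": 0,"dy": 0,"dz": 0,"ax": 0,"ay": 0,"az": 7,"grip": -1},
    {"dx": 0,"dy": 0,"dz": 0,"ax": 0,"ay": 0,"az": 7,"grip": -1},
    {"dx": 0,"dy": 0,"dz": 0,"ax": 0,"ay": 0,"az": 7,"grip": -1},
    {"dx": 0,"dy": 0,"dz": 0,"ax": 0,"ay": 0,"az": 7,"grip": -1},
    {"dx": 0,"dy": 0,"dz": 0,"ax": 0,"ay": 0,"az": 7,"grip": -1},
    {"dx": 0,"dy": 0,"dz": 0,"ax": 0,"ay": 0,"az": 7,"grip": -1},
    {"dx": 0,"dy": 0,"dz": 0,"ax": 0,"ay": 0,"az": 7,"grip": -1},
  ],
)

```text
time_s: 15.35
tool_pos: [0.4649, -0.2449, 0.168]
tool_rot: [1.0, 0.03, -0.001, -0.001]
force: [-0.4, -0.3, -0.3]
width: 0.0855
finger_force: 0.0
```

Request:
apply_moves(
  increments=[
    {"dx": 0,"dy": 0,"dz": 5,"ax": 0,"ay": 0,"az": 7,"grip": -1},
    {"dx": 0,"dy": 0,"dz": 5,"ax": 0,"ay": 0,"az": 7,"grip": -1},
    {"dx": 0,"dy": 0,"dz": 5,"ax": 0,"ay": 0,"az": 7,"grip": -1},
    {"dx": 0,"dy": 0,"dz": 5,"ax": 0,"ay": 0,"az": 7,"grip": -1},
    {"dx": 0,"dy": 0,"dz": 0,"ax": 0,"ay": 0,"az": 0,"grip": -1},
    {"dx": 0,"dy": 0,"dz": 0,"ax": 0,"ay": 0,"az": 0,"grip": -1},
  ],
)

```text
time_s: 15.85
tool_pos: [0.4648, -0.2448, 0.1482]
tool_rot: [0.978, -0.208, -0.001, -0.0]
force: [-0.4, 0.5, 0.8]
width: 0.0856
finger_force: 0.0
```

```bash
python3 - <<'E'
from h import *
c=np.cos(np.radians(-24));s=np.sin(np.radians(-24))
go(.4512+.02*c,-.2535+.02*s,.15,-24)
a,cm=snap('wl2'); st=cv2.imread('pics/topS.png')
m=np.zeros((480,800,3),np.uint8); m[:,:400]=a[:,120:520]
m[:240,400:]=cv2.resize(cv2.imread('pics/wsr.png'),(320,240))[:, :].copy() if False else 0
m[:240,400:720]=cv2.resize(cv2.imread('pics/wsr.png'),(320,240))
m[240:,400:]=cv2.resize(st[190:310,150:350],(400,240),interpolation=cv2.INTER_CUBIC)
cv2.imwrite('pics/m5.png',m)
E
```

```text
t 15.85 pos [ 0.4648 -0.2448  0.1482] yaw -24.0 tilt [-0.0026  0.0015 -1.    ] F [-0.4  0.5  0.8] w 0.0856 delta first-translate mm [11.11 13.46 -1.86] az 0.0
```

View pics/m5.png

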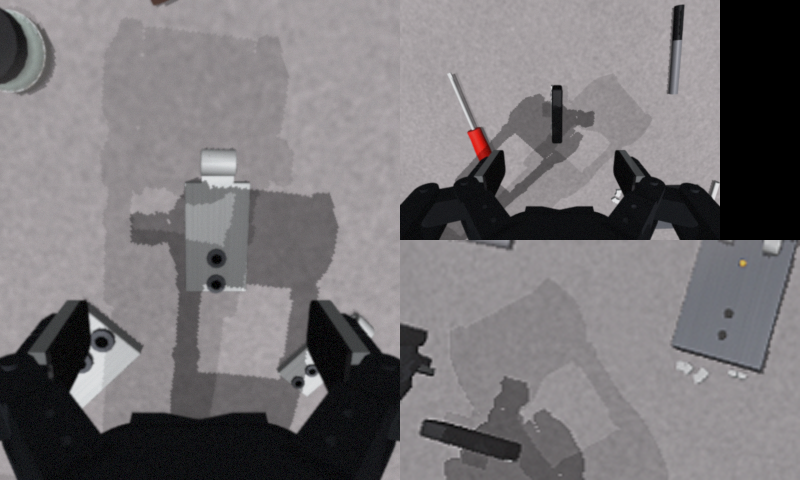

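```bash
python3 - <<'E'
from fit import *
c=load('wl2')[1]
L=[(40,25,10),(40,-25,10),(-50,-25,10),(-50,25,10),(-20,0,14),(-42,0,14),(55,13,15),(55,-13,15)]
uv=np.array([(186,182),(250,183.5),(245.5,291),(186,291),(216,259),(216,284),(201,162),(236.5,162)],float)+(120,0)
p,rr=fit([(c,L,uv)],(.45,-.25,-.42)); print(p,np.degrees(p[2]),rr.round(1).tolist())
g=p[:2]+.02*np.array([np.cos(p[2]),np.sin(p[2])]); go(g[0],g[1],.03,np.degrees(p[2]))
E
```

```text
[ 0.4513587  -0.25446033 -0.42531624] -24.368825317106584 [[-1.1, -0.1], [1.0, -1.0], [0.2, 0.1], [-0.7, -0.3], [0.5, -0.5], [-0.1, 0.0], [0.0, 0.6], [-0.0, 0.9]]
t 15.9 pos [ 0.4653 -0.2451  0.1488] yaw -24.0 tilt [-1.5e-03  9.0e-04 -1.0e+00] F [ 0.7 -0.3  0.5] w 0.0856 delta first-translate mm [ 11.31  14.39 118.81] az 0.37
```

Request:
apply_moves(
  increments=[
    {"dx": 11.3,"dy": 14.4,"dz": 0,"ax": 0,"ay": 0,"az": 0.4,"grip": -0.5},
    {"dx": 0,"dy": 0,"dz": 25,"ax": 0,"ay": 0,"az": 0,"grip": -0.5},
    {"dx": 0,"dy": 0,"dz": 30,"ax": 0,"ay": 0,"az": 0,"grip": -0.5},
    {"dx": 0,"dy": 0,"dz": 30,"ax": 0,"ay": 0,"az": 0,"grip": -0.5},
    {"dx": 0,"dy": 0,"dz": 20,"ax": 0,"ay": 0,"az": 0,"grip": -0.5},
    {"dx": 0,"dy": 0,"dz": 6,"ax": 0,"ay": 0,"az": 0,"grip": -0.5},
    {"dx": 0,"dy": 0,"dz": 0,"ax": 0,"ay": 0,"az": 0,"grip": -0.5},
    {"dx": 0,"dy": 0,"dz": 0,"ax": 0,"ay": 0,"az": 0,"grip": -0.5},
  ],
)

```text
time_s: 16.57
tool_pos: [0.4709, -0.264, 0.0395]
tool_rot: [0.977, -0.213, 0.0, 0.0]
force: [0.2, -0.2, 0.8]
width: 0.0643
finger_force: 0.0
```

```bash
python3 - <<'E'
from h import *
p=np.array([.45136,-.25446]);a=np.radians(-24.37)
g=p+.02*np.array([np.cos(a),np.sin(a)]); go(g[0],g[1],.005,-24.37)
E
```

```text
t 16.5667 pos [ 0.4709 -0.264   0.0395] yaw -24.56 tilt [ 8.e-04 -6.e-04 -1.e+00] F [ 0.2 -0.2  0.8] w 0.0643 delta first-translate mm [-1.79 -0.65 34.45] az -0.19
```

Request:
apply_moves(
  increments=[
    {"dx": -1.8,"dy": -0.6,"dz": 15,"ax": 0,"ay": 0,"az": -0.2,"grip": -0.5},
    {"dx": 0,"dy": 0,"dz": 15,"ax": 0,"ay": 0,"az": 0,"grip": -0.5},
    {"dx": 0,"dy": 0,"dz": 6,"ax": 0,"ay": 0,"az": 0,"grip": -0.5},
    {"dx": 0,"dy": 0,"dz": 3,"ax": 0,"ay": 0,"az": 0,"grip": -0.5},
    {"dx": 0,"dy": 0,"dz": 2,"ax": 0,"ay": 0,"az": 0,"grip": -0.5},
    {"dx": 0,"dy": 0,"dz": 1,"ax": 0,"ay": 0,"az": 0,"grip": -0.5},
    {"dx": 0,"dy": 0,"dz": 0,"ax": 0,"ay": 0,"az": 0,"grip": -0.5},
  ],
)

```text
time_s: 17.15
tool_pos: [0.4695, -0.2623, -0.0024]
tool_rot: [0.977, -0.211, 0.001, 0.0]
force: [-0.4, 0.3, -0.1]
width: 0.0638
finger_force: 0.0
```

Request:
apply_moves(
  increments=[
    {"dx": 0,"dy": 0,"dz": 0,"ax": 0,"ay": 0,"az": 0,"grip": -0.4},
    {"dx": 0,"dy": 0,"dz": 0,"ax": 0,"ay": 0,"az": 0,"grip": -0.3},
    {"dx": 0,"dy": 0,"dz": 0,"ax": 0,"ay": 0,"az": 0,"grip": -0.25},
    {"dx": 0,"dy": 0,"dz": 0,"ax": 0,"ay": 0,"az": 0,"grip": -0.2},
    {"dx": 0,"dy": 0,"dz": 0,"ax": 0,"ay": 0,"az": 0,"grip": -0.15},
    {"dx": 0,"dy": 0,"dz": 0,"ax": 0,"ay": 0,"az": 0,"grip": 1},
    {"dx": 0,"dy": 0,"dz": 0,"ax": 0,"ay": 0,"az": 0,"grip": 1},
    {"dx": 0,"dy": 0,"dz": 0,"ax": 0,"ay": 0,"az": 0,"grip": 1},
    {"dx": 0,"dy": 0,"dz": 0,"ax": 0,"ay": 0,"az": 0,"grip": 1},
  ],
)

```text
time_s: 17.9
tool_pos: [0.4691, -0.2621, -0.0025]
tool_rot: [0.977, -0.211, 0.0, 0.0]
force: [-1.2, 0.5, 4.8]
width: 0.0485
finger_force: 63.0
```

```bash
python3 - <<'E'
from h import *
s=readout.state();print(s['finger_force'],s['wrist_torque']); go(.47,-.2625,.12,-16.3)
E
```

```text
63.04504362904794 [0.04701025 0.25510471 0.02130189]
t 17.9 pos [ 0.4691 -0.2621 -0.0025] yaw -24.39 tilt [ 4.e-04 -3.e-04 -1.e+00] F [-1.2  0.5  4.8] w 0.0485 delta first-translate mm [ 1.0800e+00  3.0000e-02 -1.2252e+02] az -8.09
```

Request:
apply_moves(
  increments=[
    {"dx": 0,"dy": 0,"dz": -2,"ax": 0,"ay": 0,"az": 0,"grip": 1},
    {"dx": 0,"dy": 0,"dz": -6,"ax": 0,"ay": 0,"az": 0,"grip": 1},
    {"dx": 0,"dy": 0,"dz": -15,"ax": 0,"ay": 0,"az": 0,"grip": 1},
    {"dx": 0,"dy": 0,"dz": -20,"ax": 0,"ay": 0,"az": 0,"grip": 1},
    {"dx": 0,"dy": 0,"dz": -25,"ax": 0,"ay": 0,"az": 0,"grip": 1},
    {"dx": 0,"dy": 0,"dz": -25,"ax": 0,"ay": 0,"az": 0,"grip": 1},
    {"dx": 0,"dy": 0,"dz": -15,"ax": 0,"ay": 0,"az": -4,"grip": 1},
    {"dx": 0,"dy": 0,"dz": -4,"ax": 0,"ay": 0,"az": -4,"grip": 1},
    {"dx": 0,"dy": 0,"dz": 0,"ax": 0,"ay": 0,"az": 0,"grip": 1},
    {"dx": 0,"dy": 0,"dz": 0,"ax": 0,"ay": 0,"az": 0,"grip": 1},
  ],
)

```text
time_s: 18.73
tool_pos: [0.4685, -0.2616, 0.1086]
tool_rot: [0.99, -0.143, -0.0, -0.0]
force: [-0.4, -0.0, -4.0]
width: 0.0478
finger_force: 62.8
```

```bash
python3 - <<'E'
from h import *
s=readout.state();print(s['finger_force'],s['wrist_torque'])
a=np.radians(-16.2); go(.587+.0193*np.cos(a),.02+.0193*np.sin(a),.10,-16.2)
E
```

```text
62.83066749572754 [ 0.02254001 -0.02788639  0.03538771]
t 18.7333 pos [ 0.4685 -0.2616  0.1086] yaw -16.5 tilt [-3.e-04  2.e-04 -1.e+00] F [-0.4 -0.  -4. ] w 0.0478 delta first-translate mm [  53.   -303.76    8.65] az -0.3
```

Request:
apply_moves(
  increments=[
    {"dx": 5,"dy": -20,"dz": 0,"ax": 0,"ay": 0,"az": 0,"grip": 1},
    {"dx": 5,"dy": -30,"dz": 0,"ax": 0,"ay": 0,"az": 0,"grip": 1},
    {"dx": 5,"dy": -32,"dz": 0,"ax": 0,"ay": 0,"az": 0,"grip": 1},
    {"dx": 5,"dy": -32,"dz": 0,"ax": 0,"ay": 0,"az": 0,"grip": 1},
    {"dx": 5,"dy": -32,"dz": 0,"ax": 0,"ay": 0,"az": 0,"grip": 1},
    {"dx": 5,"dy": -32,"dz": 0,"ax": 0,"ay": 0,"az": 0,"grip": 1},
    {"dx": 5,"dy": -32,"dz": 0,"ax": 0,"ay": 0,"az": 0,"grip": 1},
    {"dx": 5,"dy": -32,"dz": 0,"ax": 0,"ay": 0,"az": 0,"grip": 1},
    {"dx": 5,"dy": -32,"dz": 4,"ax": 0,"ay": 0,"az": -0.3,"grip": 1},
    {"dx": 5,"dy": -20,"dz": 4,"ax": 0,"ay": 0,"az": 0,"grip": 1},
    {"dx": 3,"dy": -10,"dz": 0,"ax": 0,"ay": 0,"az": 0,"grip": 1},
    {"dx": 0,"dy": 0,"dz": 0,"ax": 0,"ay": 0,"az": 0,"grip": 1},
  ],
)

```text
time_s: 19.73
tool_pos: [0.6049, 0.0169, 0.099]
tool_rot: [0.99, -0.139, -0.001, -0.0]
force: [-0.1, -0.1, -3.6]
width: 0.0484
finger_force: 63.0
```

Request:
apply_moves(
  increments=[
    {"dx": 0,"dy": 0,"dz": 10,"ax": 0,"ay": 0,"az": 0,"grip": 1},
    {"dx": 0,"dy": 0,"dz": 10,"ax": 0,"ay": 0,"az": 0,"grip": 1},
    {"dx": 0,"dy": 0,"dz": 0,"ax": 0,"ay": 0,"az": 0,"grip": 1},
    {"dx": 0,"dy": 0,"dz": 0,"ax": 0,"ay": 0,"az": 0,"grip": 1},
  ],
)

```text
time_s: 20.07
tool_pos: [0.6032, 0.0137, 0.0789]
tool_rot: [0.99, -0.141, -0.002, 0.0]
force: [0.1, -1.2, -2.8]
width: 0.0483
finger_force: 62.9
```

```bash
python3 - <<'E'
from h import *
a=np.radians(-16.2); go(.587+.0193*np.cos(a),.02+.0193*np.sin(a),.0225,-16.2)
im,c=snap('wi1')
x,y=int(318-160),60
m=cv2.resize(im[y:y+240,x:x+320],(800,600),interpolation=cv2.INTER_CUBIC); cv2.imwrite('pics/m6.png',m)
E
```

```text
t 20.0667 pos [0.6032 0.0137 0.0789] yaw -16.2 tilt [-4.e-03 -1.e-04 -1.e+00] F [ 0.1 -1.2 -2.8] w 0.0483 delta first-translate mm [ 2.19 -1.61 56.38] az 0.0
```

View pics/m6.png

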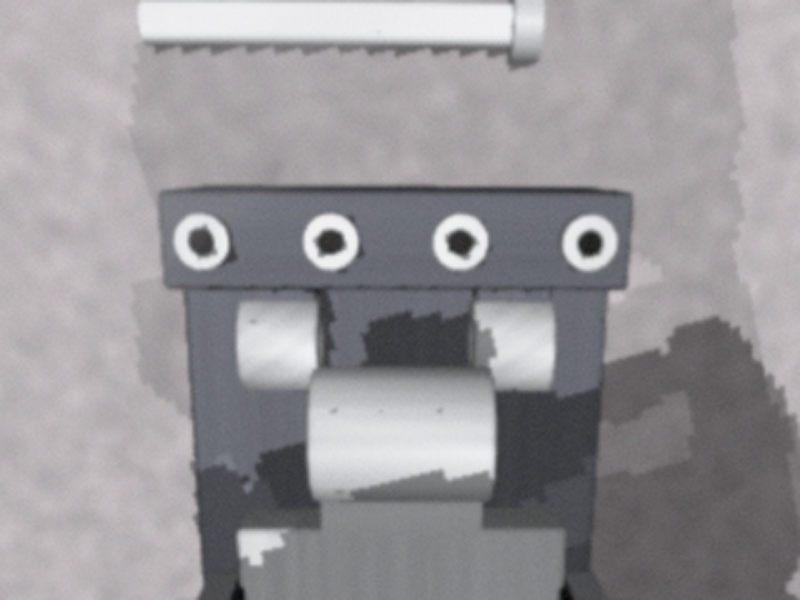

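```bash
cat > ins.py <<'E'
from fit import *
def T(p,M):
    M=np.array(M,float)/1000;c,s=np.cos(p[2]),np.sin(p[2]); return np.c_[p[0]+c*M[:,0]-s*M[:,1],p[1]+s*M[:,0]+c*M[:,1],M[:,2]]
th=np.linspace(0,2*np.pi,73)
def sil(c,p,y,cz): return w2px(c,T(p,np.c_[55+10*np.cos(th),np.full(73,y),cz+10*np.sin(th)]))
def model(c,p,pts,zoff,sils):
    o=[]
    for (M,u,v) in pts:
        q=w2px(c,T(p,[(M[0],M[1],M[2]+zoff)]))[0]
        if u is not None:o.append(q[0]-u)
        if v is not None:o.append(q[1]-v)
    for y,cz,f,val in sils:
        s=sil(c,p,y,cz+zoff); o.append({'vmin':s[:,1].min(),'vmax':s[:,1].max(),'umin':s[:,0].min(),'umax':s[:,0].max()}[f]-val)
    return np.array(o)
def solve(c,pts,zoff,sils,x0):
    f=least_squares(lambda p:model(c,p,pts,zoff,sils),x0,x_scale=(.01,.01,.05),loss='soft_l1'); return f.x,f.fun
E
cat > m6.py <<'E'
from ins import *
c=load('wi1')[1]
U=lambda x:(x+.5)/2.5-.5+158
V=lambda y:(y+.5)/2.5-.5+60
J=[((85,45,41),U(161),V(189)),((85,-45,41),U(632),V(192)),((66.5,45,41),U(166),V(289)),((66.5,-45,41),U(628),V(289))]
S=[(31,35,'umin',U(237)),(-31,35,'umax',U(555)),(23,35,'vmax',V(390)),(-23,35,'vmax',V(391))]
pj,rj=solve(c,J,0,S,(.587,.02,-.283)); print('jig',pj[:2].round(4),np.degrees(pj[2]).round(2),rj.round(1))
L=[((40,25,10),U(237),V(528)),((40,-25,10),U(563),V(528))]
SL=[(13,10,'umin',U(307)),(-13,10,'umax',U(497)),(0,10,'vmin',V(367))]
pl,rl=solve(c,L,81.4,SL,(.585,.02,-.283)); print('leaf',pl[:2].round(4),np.degrees(pl[2]).round(2),rl.round(1))
st=readout.state(); 
d=pj[:2]-pl[:2]; a=pj[2]; print('leaf->jig along jig x,y mm',(np.array([np.cos(a)*d[0]+np.sin(a)*d[1],-np.sin(a)*d[0]+np.cos(a)*d[1]])*1000).round(2),'dyaw',np.degrees(pj[2]-pl[2]).round(2))
E
python3 m6.py
```

```text
jig [0.5879 0.0195] -16.37 [-1.1  0.3  1.3 -0.2 -0.5 -0.3  0.2  0.3 -0.5  0.9  0.1 -0. ]
leaf [0.5848 0.0194] -16.35 [-0.5  0.2  1.4  0.6 -0.6  0.2 -0.7]
leaf->jig along jig x,y mm [2.98 0.95] dyaw -0.02
```

Request:
apply_moves(
  increments=[
    {"dx": 3,"dy": -1,"dz": 10,"ax": 0,"ay": 0,"az": 0,"grip": 1},
    {"dx": 0,"dy": 0,"dz": 10,"ax": 0,"ay": 0,"az": 0,"grip": 1},
    {"dx": 0,"dy": 0,"dz": 9,"ax": 0,"ay": 0,"az": 0,"grip": 1},
    {"dx": 0,"dy": 0,"dz": 0,"ax": 0,"ay": 0,"az": 0,"grip": 1},
    {"dx": 0,"dy": 0,"dz": 0,"ax": 0,"ay": 0,"az": 0,"grip": 1},
    {"dx": 0,"dy": 0,"dz": 0,"ax": 0,"ay": 0,"az": 0,"grip": 1},
  ],
)

```text
time_s: 20.62
tool_pos: [0.6083, 0.0151, 0.0515]
tool_rot: [0.99, -0.14, -0.0, 0.0]
force: [-0.8, -0.5, -2.4]
width: 0.0482
finger_force: 62.9
```

```bash
python3 - <<'E'
from h import *
a=np.radians(-16.4); go(.5879+.0193*np.cos(a),.0195+.0193*np.sin(a),.0225,-16.4)
im,c=snap('wi2')
x,y=int(318-160),60
m=cv2.resize(im[y:y+240,x:x+320],(800,600),interpolation=cv2.INTER_CUBIC); cv2.imwrite('pics/m7.png',m)
E
```

```text
t 20.6167 pos [0.6083 0.0151 0.0515] yaw -16.09 tilt [-6.e-04  0.e+00 -1.e+00] F [-0.8 -0.5 -2.4] w 0.0482 delta first-translate mm [-1.51  1.54 28.97] az 0.31
```

View pics/m7.png

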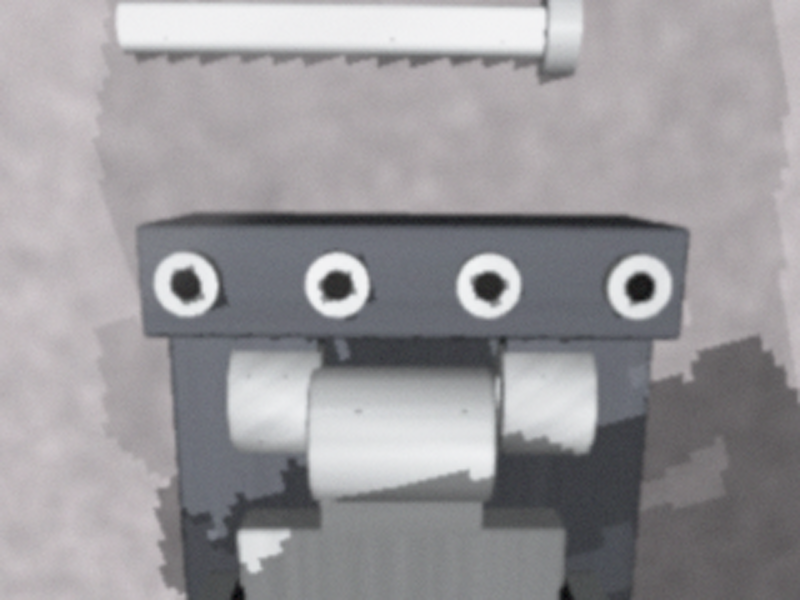

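```bash
sed -e "s/'wi1'/'wi2'/" m6.py | sed -e '/^J=/c J=[((85,45,41),U(138),V(227)),((85,-45,41),U(689),V(231)),((66.5,45,41),U(144),V(337)),((66.5,-45,41),U(682),V(338))]' -e "/^S=/c S=[(31,35,'umin',U(228)),(-31,35,'umax',U(599)),(23,35,'vmax',V(453)),(-23,35,'vmax',V(455))]" -e 's/81.4/54.0/' > m7.py; python3 m7.py
```

```text
jig [0.5876 0.0195] -16.33 [-0.6 -0.5  1.  -1.   0.2  0.6 -0.2  1.2 -0.6  0.2  0.2 -0.1]
leaf [0.5898 0.0208] -16.23 [-0.5  0.2  1.4  0.6 -0.5  0.1 -0.7]
leaf->jig along jig x,y mm [-1.77 -1.83] dyaw -0.1
```

Request:
apply_moves(
  increments=[
    {"dx": -1.7,"dy": 1.7,"dz": 0,"ax": 0,"ay": 0,"az": 0.1,"grip": 1},
    {"dx": 0,"dy": 0,"dz": 0,"ax": 0,"ay": 0,"az": 0,"grip": 1},
    {"dx": 0,"dy": 0,"dz": 0,"ax": 0,"ay": 0,"az": 0,"grip": 1},
    {"dx": 0,"dy": 0,"dz": 3,"ax": 0,"ay": 0,"az": 0,"grip": 1},
    {"dx": 0,"dy": 0,"dz": 3,"ax": 0,"ay": 0,"az": 0,"grip": 1},
    {"dx": 0,"dy": 0,"dz": 3,"ax": 0,"ay": 0,"az": 0,"grip": 1},
    {"dx": 0,"dy": 0,"dz": 3,"ax": 0,"ay": 0,"az": 0,"grip": 1},
    {"dx": 0,"dy": 0,"dz": 0,"ax": 0,"ay": 0,"az": 0,"grip": 1},
    {"dx": 0,"dy": 0,"dz": 0,"ax": 0,"ay": 0,"az": 0,"grip": 1},
  ],
)

```text
time_s: 21.42
tool_pos: [0.6059, 0.0139, 0.0392]
tool_rot: [0.99, -0.141, -0.001, 0.0]
force: [-0.3, -0.6, -2.8]
width: 0.0482
finger_force: 63.0
```

```bash
python3 - <<'E'
from h import *
a=np.radians(-16.34); go(.5876+.0193*np.cos(a),.0195+.0193*np.sin(a),.0225,-16.34)
snap('wi3')
E
```

```text
t 21.4167 pos [0.6059 0.0139 0.0392] yaw -16.19 tilt [-0.0011  0.     -1.    ] F [-0.3 -0.6 -2.8] w 0.0482 delta first-translate mm [ 0.17 -0.21 16.69] az 0.15
```

Request:
apply_moves(
  increments=[
    {"dx": 0,"dy": 0,"dz": 3,"ax": 0,"ay": 0,"az": 0.1,"grip": 1},
    {"dx": 0,"dy": 0,"dz": 3,"ax": 0,"ay": 0,"az": 0,"grip": 1},
    {"dx": 0,"dy": 0,"dz": 3,"ax": 0,"ay": 0,"az": 0,"grip": 1},
    {"dx": 0,"dy": 0,"dz": 2,"ax": 0,"ay": 0,"az": 0,"grip": 1},
    {"dx": 0,"dy": 0,"dz": 0,"ax": 0,"ay": 0,"az": 0,"grip": 1},
    {"dx": 0,"dy": 0,"dz": 0,"ax": 0,"ay": 0,"az": 0,"grip": 1},
  ],
)

```text
time_s: 21.97
tool_pos: [0.6061, 0.0139, 0.0285]
tool_rot: [0.99, -0.142, -0.0, 0.0]
force: [0.6, 0.1, -3.0]
width: 0.0484
finger_force: 63.0
```

Request:
apply_moves(
  increments=[
    {"dx": 0,"dy": 0,"dz": 2,"ax": 0,"ay": 0,"az": 0,"grip": 1},
    {"dx": 0,"dy": 0,"dz": 2,"ax": 0,"ay": 0,"az": 0,"grip": 1},
    {"dx": 0,"dy": 0,"dz": 0,"ax": 0,"ay": 0,"az": 0,"grip": 1},
    {"dx": 0,"dy": 0,"dz": 0,"ax": 0,"ay": 0,"az": 0,"grip": 1},
  ],
)

```text
time_s: 22.3
tool_pos: [0.6069, 0.0139, 0.0254]
tool_rot: [0.99, -0.142, 0.0, -0.0]
force: [-0.7, -0.1, 0.3]
width: 0.0482
finger_force: 63.4
```

Request:
apply_moves(
  increments=[
    {"dx": 0.7,"dy": 0,"dz": 0,"ax": 0,"ay": 0,"az": 0,"grip": 1},
    {"dx": 0.5,"dy": 0,"dz": 0,"ax": 0,"ay": 0,"az": 0,"grip": 1},
    {"dx": 0,"dy": 0,"dz": 0,"ax": 0,"ay": 0,"az": 0,"grip": 1},
    {"dx": 0,"dy": 0,"dz": 0,"ax": 0,"ay": 0,"az": 0,"grip": 1},
  ],
)

```text
time_s: 22.63
tool_pos: [0.6074, 0.0137, 0.0249]
tool_rot: [0.99, -0.142, -0.0, -0.0]
force: [-1.4, 0.2, 1.3]
width: 0.0485
finger_force: 63.4
```

Request:
apply_moves(
  increments=[
    {"dx": 0.5,"dy": 0,"dz": 0,"ax": 0,"ay": 0,"az": 0,"grip": 1},
    {"dx": 0,"dy": 0,"dz": 0,"ax": 0,"ay": 0,"az": 0,"grip": 1},
    {"dx": 0,"dy": 0,"dz": 0,"ax": 0,"ay": 0,"az": 0,"grip": 1},
  ],
)

```text
time_s: 22.88
tool_pos: [0.6076, 0.0136, 0.0247]
tool_rot: [0.99, -0.142, -0.0, -0.0]
force: [-2.3, 1.9, 1.9]
width: 0.0483
finger_force: 63.5
```

Request:
apply_moves(
  increments=[
    {"dx": 0.5,"dy": 0,"dz": 0,"ax": 0,"ay": 0,"az": 0,"grip": 1},
    {"dx": 0,"dy": 0,"dz": 0,"ax": 0,"ay": 0,"az": 0,"grip": 1},
    {"dx": 0,"dy": 0,"dz": 0,"ax": 0,"ay": 0,"az": 0,"grip": 1},
  ],
)

```text
time_s: 23.13
tool_pos: [0.6076, 0.0135, 0.0245]
tool_rot: [0.99, -0.142, -0.001, -0.0]
force: [-4.7, 1.8, 2.6]
width: 0.048
finger_force: 63.6
```

Request:
apply_moves(
  increments=[
    {"dx": 0.5,"dy": 0,"dz": 0,"ax": 0,"ay": 0,"az": 0,"grip": 1},
    {"dx": 0,"dy": 0,"dz": 0,"ax": 0,"ay": 0,"az": 0,"grip": 1},
    {"dx": 0,"dy": 0,"dz": 0,"ax": 0,"ay": 0,"az": 0,"grip": 1},
  ],
)

```text
time_s: 23.38
tool_pos: [0.6077, 0.0135, 0.0245]
tool_rot: [0.99, -0.142, -0.001, -0.0]
force: [-5.0, 2.3, 3.1]
width: 0.0482
finger_force: 63.7
```

Request:
apply_moves(
  increments=[
    {"dx": -2.4,"dy": 0,"dz": 0,"ax": 0,"ay": 0,"az": 0,"grip": 1},
    {"dx": 0,"dy": 0,"dz": 1,"ax": 0,"ay": 0,"az": 0,"grip": 1},
    {"dx": 0,"dy": 0,"dz": 1,"ax": 0,"ay": 0,"az": 0,"grip": 1},
    {"dx": 0,"dy": 0,"dz": 0,"ax": 0,"ay": 0,"az": 0,"grip": 1},
    {"dx": 0,"dy": 0,"dz": 0,"ax": 0,"ay": 0,"az": 0,"grip": 1},
    {"dx": 0,"dy": 0,"dz": 0,"ax": 0,"ay": 0,"az": 0,"grip": 1},
  ],
)

```text
time_s: 23.88
tool_pos: [0.6075, 0.0137, 0.0232]
tool_rot: [0.99, -0.142, 0.001, -0.0]
force: [0.4, -0.0, 2.2]
width: 0.0482
finger_force: 63.6
```

```bash
python3 - <<'E'
from h import *
print(readout.state()['wrist_torque']); go(.6062,.0139,.0225,-16.34)
E
```

```text
[-0.01865334 -0.16151812 -0.00262168]
t 23.8833 pos [0.6075 0.0137 0.0232] yaw -16.29 tilt [ 1.7e-03 -1.0e-04 -1.0e+00] F [ 0.4 -0.   2.2] w 0.0482 delta first-translate mm [-1.33  0.16  0.71] az 0.05
```

Request:
apply_moves(
  increments=[
    {"dx": -0.7,"dy": 0,"dz": 0.5,"ax": 0,"ay": 0,"az": 0,"grip": 1},
    {"dx": 0,"dy": 0,"dz": 0,"ax": 0,"ay": 0,"az": 0,"grip": 1},
    {"dx": 0,"dy": 0,"dz": 0,"ax": 0,"ay": 0,"az": 0,"grip": 1},
    {"dx": 0,"dy": 0,"dz": 0,"ax": 0,"ay": 0,"az": 0,"grip": 1},
    {"dx": 0,"dy": 0,"dz": 0,"ax": 0,"ay": 0,"az": 0,"grip": 1},
    {"dx": 0,"dy": 0,"dz": 0,"ax": 0,"ay": 0,"az": 0,"grip": 1},
  ],
)

```text
time_s: 24.38
tool_pos: [0.607, 0.0139, 0.0229]
tool_rot: [0.99, -0.142, 0.001, -0.0]
force: [4.0, -1.0, 3.5]
width: 0.0487
finger_force: 63.7
```

```bash
python3 - <<'E'
from h import *
print(readout.state()['wrist_torque']); go(.6062,.0139,.0225,-16.34)
E
```

```text
[-0.16521743 -0.67854731 -0.03852627]
t 24.3833 pos [0.607  0.0139 0.0229] yaw -16.29 tilt [ 2.e-03 -2.e-04 -1.e+00] F [ 4.  -1.   3.5] w 0.0487 delta first-translate mm [-0.77  0.19  0.35] az 0.05
```

Request:
apply_moves(
  increments=[
    {"dx": 0,"dy": 0,"dz": -4,"ax": 0,"ay": 0,"az": 0,"grip": 1},
    {"dx": 0,"dy": 0,"dz": -3,"ax": 0,"ay": 0,"az": 0,"grip": 1},
    {"dx": 0,"dy": 0,"dz": 0,"ax": 0,"ay": 0,"az": 0,"grip": 1},
    {"dx": 0,"dy": 0,"dz": 0,"ax": 0,"ay": 0,"az": 0,"grip": 1},
    {"dx": 0,"dy": 0,"dz": 0,"ax": 0,"ay": 0,"az": 0,"grip": 1},
    {"dx": 0,"dy": 0,"dz": 0,"ax": 0,"ay": 0,"az": 0,"grip": 1},
    {"dx": 0,"dy": 0,"dz": 0,"ax": 0,"ay": 0,"az": 0,"grip": 1},
    {"dx": 0,"dy": 0,"dz": 0,"ax": 0,"ay": 0,"az": 0,"grip": 1},
  ],
)

```text
time_s: 25.05
tool_pos: [0.6055, 0.014, 0.0289]
tool_rot: [0.99, -0.142, -0.0, 0.0]
force: [-0.2, -0.6, -3.3]
width: 0.048
finger_force: 63.0
```

```bash
python3 - <<'E'
from h import *
print(readout.state()['wrist_torque']); go(.6062,.0139,.0225,-16.34); snap('wi4')
E
```

```text
[-0.05430823 -0.01567053  0.01906902]
t 25.05 pos [0.6055 0.014  0.0289] yaw -16.29 tilt [-0.001  0.    -1.   ] F [-0.2 -0.6 -3.3] w 0.048 delta first-translate mm [ 0.7  -0.07  6.37] az 0.05
```

```bash
python3 - <<'E'
from h import *
g=[cv2.GaussianBlur(cv2.cvtColor(load(t)[0],cv2.COLOR_BGR2GRAY),(3,3),0) for t in('wi1','wi2','wi3','wi4')]
def tm(a,b,x,y,w,h):
    r_=cv2.matchTemplate(b[y-8:y+h+8,x-8:x+w+8],a[y:y+h,x:x+w],cv2.TM_CCOEFF_NORMED); _,m,_,l=cv2.minMaxLoc(r_)
    i,j=l[1],l[0]; v=lambda f:0 if not f else 0
    sub=lambda p,q,s:(p-s)/(2*(p-2*q+s))
    return round(j-8+sub(r_[i,j-1],r_[i,j],r_[i,j+1]),2),round(i-8+sub(r_[i-1,j],r_[i,j],r_[i+1,j]),2),round(m,3)
for k in(1,2,3):
    print(k,'front corners',tm(g[0],g[k],278,255,115,25),'plate edge L',tm(g[0],g[k],248,262,20,18),'R',tm(g[0],g[k],372,262,20,18))
E
```

```text
1 front corners (np.float32(0.05), np.float32(0.32), 0.978) plate edge L (np.float32(0.23), np.float32(0.01), 0.992) R (np.float32(0.01), np.float32(-0.42), 0.976)
2 front corners (np.float32(0.01), np.float32(0.46), 0.971) plate edge L (np.float32(0.17), np.float32(-0.06), 0.983) R (np.float32(0.0), np.float32(-0.42), 0.979)
3 front corners (np.float32(0.03), np.float32(0.62), 0.962) plate edge L (np.float32(0.37), np.float32(0.23), 0.976) R (np.float32(-0.03), np.float32(-0.42), 0.977)
```

Request:
apply_moves(
  increments=[
    {"dx": 0.6,"dy": 0,"dz": 0,"ax": 0,"ay": 0,"az": 0,"grip": 1},
    {"dx": 0,"dy": 0,"dz": 0,"ax": 0,"ay": 0,"az": 0,"grip": 1},
    {"dx": 0,"dy": 0,"dz": 2,"ax": 0,"ay": 0,"az": 0,"grip": 1},
    {"dx": 0,"dy": 0,"dz": 2,"ax": 0,"ay": 0,"az": 0,"grip": 1},
    {"dx": 0,"dy": 0,"dz": 2,"ax": 0,"ay": 0,"az": 0,"grip": 1},
    {"dx": 0,"dy": 0,"dz": 1.5,"ax": 0,"ay": 0,"az": 0,"grip": 1},
    {"dx": 0,"dy": 0,"dz": 1,"ax": 0,"ay": 0,"az": 0,"grip": 1},
    {"dx": 0,"dy": 0,"dz": 0,"ax": 0,"ay": 0,"az": 0,"grip": 1},
    {"dx": 0,"dy": 0,"dz": 0,"ax": 0,"ay": 0,"az": 0,"grip": 1},
    {"dx": 0,"dy": 0,"dz": 0,"ax": 0,"ay": 0,"az": 0,"grip": 1},
  ],
)

```text
time_s: 25.93
tool_pos: [0.6071, 0.0138, 0.0225]
tool_rot: [0.99, -0.142, 0.0, -0.0]
force: [-4.2, 0.0, 8.0]
width: 0.048
finger_force: 65.2
```

```bash
python3 - <<'E'
from h import *
print(readout.state()['wrist_torque']); go(.6062,.0139,.0225,-16.34)
E
```

```text
[-0.01459111  0.63300502  0.02189682]
t 25.9333 pos [0.6071 0.0138 0.0225] yaw -16.29 tilt [ 7.e-04 -1.e-04 -1.e+00] F [-4.2  0.   8. ] w 0.048 delta first-translate mm [-0.85  0.16  0.01] az 0.05
```

Request:
apply_moves(
  increments=[
    {"dx": 0,"dy": 0,"dz": -4,"ax": 0,"ay": 0,"az": 0,"grip": 1},
    {"dx": -1.0,"dy": 0.1,"dz": -3,"ax": 0,"ay": 0,"az": 0,"grip": 1},
    {"dx": 0,"dy": 0,"dz": 0,"ax": 0,"ay": 0,"az": 0,"grip": 1},
    {"dx": 0,"dy": 0,"dz": 0,"ax": 0,"ay": 0,"az": 0,"grip": 1},
    {"dx": 0,"dy": 0,"dz": 2,"ax": 0,"ay": 0,"az": 0,"grip": 1},
    {"dx": 0,"dy": 0,"dz": 2,"ax": 0,"ay": 0,"az": 0,"grip": 1},
    {"dx": 0,"dy": 0,"dz": 2,"ax": 0,"ay": 0,"az": 0,"grip": 1},
    {"dx": 0,"dy": 0,"dz": 1,"ax": 0,"ay": 0,"az": 0,"grip": 1},
    {"dx": 0,"dy": 0,"dz": 0,"ax": 0,"ay": 0,"az": 0,"grip": 1},
    {"dx": 0,"dy": 0,"dz": 0,"ax": 0,"ay": 0,"az": 0,"grip": 1},
    {"dx": 0,"dy": 0,"dz": 0,"ax": 0,"ay": 0,"az": 0,"grip": 1},
  ],
)

```text
time_s: 26.85
tool_pos: [0.6054, 0.0141, 0.0225]
tool_rot: [0.99, -0.142, -0.0, 0.0]
force: [-7.4, -0.3, 11.4]
width: 0.0483
finger_force: 66.3
```

```bash
python3 - <<'E'
from h import *
print(readout.state()['wrist_torque']); go(.6062,.0139,.0225,-16.34)
E
```

```text
[ 0.01444636  1.05108855 -0.01735452]
t 26.85 pos [0.6054 0.0141 0.0225] yaw -16.28 tilt [-9.e-04  0.e+00 -1.e+00] F [-7.4 -0.3 11.4] w 0.0483 delta first-translate mm [ 0.83 -0.08 -0.03] az 0.06
```

Request:
apply_moves(
  increments=[
    {"dx": 0,"dy": 0,"dz": -4,"ax": 0,"ay": 0,"az": 0,"grip": 1},
    {"dx": 0.5,"dy": 0,"dz": -3,"ax": 0,"ay": 0,"az": 0,"grip": 1},
    {"dx": 0,"dy": 0,"dz": 0,"ax": 0,"ay": 0,"az": 0,"grip": 1},
    {"dx": 0,"dy": 0,"dz": 0,"ax": 0,"ay": 0,"az": 0,"grip": 1},
    {"dx": 0,"dy": 0,"dz": 2,"ax": 0,"ay": 0,"az": 0,"grip": 1},
    {"dx": 0,"dy": 0,"dz": 2,"ax": 0,"ay": 0,"az": 0,"grip": 1},
    {"dx": 0,"dy": 0,"dz": 2,"ax": 0,"ay": 0,"az": 0,"grip": 1},
    {"dx": -0.4,"dy": 0,"dz": 1,"ax": 0,"ay": 0,"az": 0,"grip": 1},
    {"dx": -0.4,"dy": 0,"dz": 0,"ax": 0,"ay": 0,"az": 0,"grip": 1},
    {"dx": 0,"dy": 0,"dz": 0,"ax": 0,"ay": 0,"az": 0,"grip": 1},
    {"dx": 0,"dy": 0,"dz": 0,"ax": 0,"ay": 0,"az": 0,"grip": 1},
  ],
)

```text
time_s: 27.77
tool_pos: [0.6061, 0.0139, 0.0225]
tool_rot: [0.99, -0.142, 0.001, 0.0]
force: [-3.6, -0.8, 9.0]
width: 0.0482
finger_force: 65.6
```

```bash
python3 - <<'E'
from h import *
print(readout.state()['wrist_torque']); go(.6062,.0139,.0225,-16.34)
E
```

```text
[-0.14201715  0.60116653 -0.00931515]
t 27.7667 pos [0.6061 0.0139 0.0225] yaw -16.28 tilt [ 1.3e-03 -4.0e-04 -1.0e+00] F [-3.6 -0.8  9. ] w 0.0482 delta first-translate mm [ 0.06 -0.06  0.  ] az 0.06
```

Request:
apply_moves(
  increments=[
    {"dx": -0.4,"dy": 0,"dz": 0.5,"ax": 0,"ay": 0,"az": 0,"grip": 1},
    {"dx": 0,"dy": 0,"dz": 0.3,"ax": 0,"ay": 0,"az": 0,"grip": 1},
    {"dx": 0,"dy": 0,"dz": 0,"ax": 0,"ay": 0,"az": 0,"grip": 1},
    {"dx": 0,"dy": 0,"dz": 0,"ax": 0,"ay": 0,"az": 0,"grip": 1},
    {"dx": 0,"dy": 0,"dz": 0,"ax": 0,"ay": 0,"az": 0,"grip": 1},
    {"dx": 0,"dy": 0,"dz": 0,"ax": 0,"ay": 0,"az": 0,"grip": 1},
    {"dx": 0,"dy": 0,"dz": 0,"ax": 0,"ay": 0,"az": 0,"grip": 1},
    {"dx": 0,"dy": 0,"dz": 0,"ax": 0,"ay": 0,"az": 0,"grip": 1},
    {"dx": 0,"dy": 0,"dz": 0,"ax": 0,"ay": 0,"az": 0,"grip": 1},
  ],
)

```text
time_s: 28.52
tool_pos: [0.6061, 0.0139, 0.0225]
tool_rot: [0.99, -0.142, 0.001, 0.0]
force: [-5.6, -0.7, 13.8]
width: 0.0487
finger_force: 66.6
```

```bash
python3 - <<'E'
from h import *
go(.6062,.0139,.0225,-16.34)
im,c=snap('wi5'); b=viewer.capture('side')
m=np.zeros((600,800,3),np.uint8); m[:375,:500]=cv2.resize(im[80:230,218:418],(500,375),interpolation=cv2.INTER_CUBIC)
m[:300,500:]=cv2.resize(b[210:310,240:340],(300,300),interpolation=cv2.INTER_CUBIC)
m[375:,:300]=cv2.resize(b,(300,225)); cv2.imwrite('pics/m8.png',m); go(.6062,.0139,.0225,-16.34)
E
```

```text
t 28.5167 pos [0.6061 0.0139 0.0225] yaw -16.28 tilt [ 1.9e-03 -6.0e-04 -1.0e+00] F [-5.6 -0.7 13.8] w 0.0487 delta first-translate mm [ 0.05 -0.06 -0.02] az 0.06
t 28.6167 pos [0.6061 0.0139 0.0225] yaw -16.28 tilt [ 1.9e-03 -5.0e-04 -1.0e+00] F [-4.8 -0.7 13.8] w 0.0482 delta first-translate mm [ 0.08 -0.05 -0.03] az 0.06
```

View pics/m8.png

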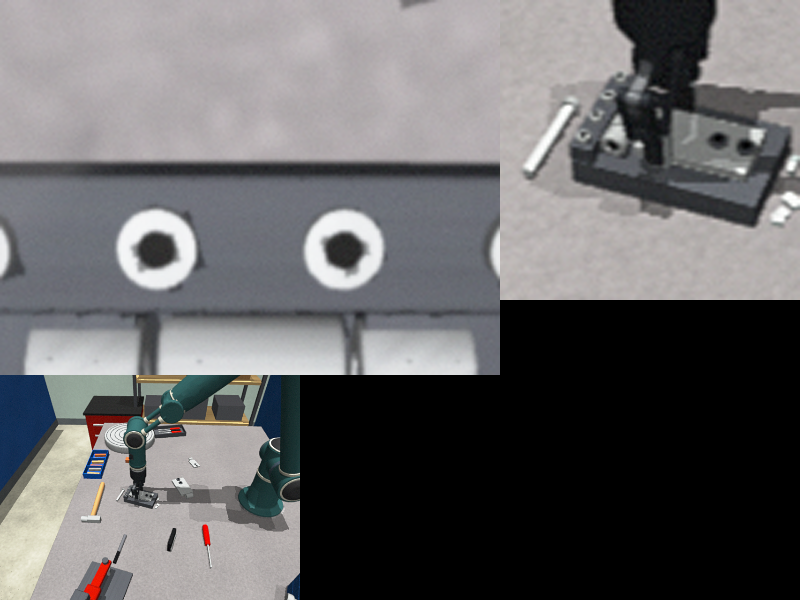

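The knuckle sits between the jig's two, but its back silhouette (row ~318) differs from the jig barrels' (row ~330). I'll check that numerically before handing in.

```bash
python3 - <<'E'
from ins import *
pj=(.5877,.0195,np.radians(-16.35))
for t,sc,y0,ob in(('wi1',2.5,60,(300,390,289)),('wi2',2.5,60,(351,453,337)),('wi5',2.5,80,(330,None,312))):
    c=load(t)[1]; s=sil(c,pj,23,35); e=w2px(c,T(pj,[(66.5,23,41)]))[0,1]
    f=lambda v:round((v+.5-y0)*sc-.5,1)
    print(t,'jig barrel vmin,vmax,jamb edge',f(s[:,1].min()),f(s[:,1].max()),f(e),'obs',ob)
c=load('wi5')[1]
for dx in(-1,0,1,1.5):
  for dz in(0,1): 
    a=pj[2];q=(pj[0]+dx/1000*np.cos(a),pj[1]+dx/1000*np.sin(a),a); print(dx,dz,round((sil(c,q,0,35+dz)[:,1].min()+.5-80)*2.5-.5,1))
im=load('wi5')[0]; g=cv2.cvtColor(im,cv2.COLOR_BGR2GRAY).astype(float)
# vertical profiles: left jig knuckle, leaf knuckle, right jig knuckle columns
for n,x0,x1 in(('L',235,268),('leaf',288,350),('R',368,400)):
    print(n,g[198:236,x0:x1].mean(1).round(0).astype(int).tolist())
E
```

```text
wi1 jig barrel vmin,vmax,jamb edge 292.3 391.2 289.2 obs (300, 390, 289)
wi2 jig barrel vmin,vmax,jamb edge 339.4 452.8 338.0 obs (351, 453, 337)
wi5 jig barrel vmin,vmax,jamb edge 314.1 450.8 313.8 obs (330, None, 312)
-1 0 321.0
-1 1 322.5
0 0 314.3
0 1 315.7
1 0 307.5
1 1 308.9
1.5 0 304.1
1.5 1 305.4
L [110, 111, 110, 110, 107, 97, 87, 90, 105, 115, 117, 118, 119, 129, 151, 164, 170, 175, 179, 183, 187, 191, 195, 199, 203, 205, 209, 215, 218, 221, 223, 224, 226, 227, 228, 229, 230, 231]
leaf [109, 109, 109, 109, 105, 96, 81, 69, 80, 100, 115, 126, 138, 150, 161, 168, 172, 177, 183, 187, 191, 194, 197, 202, 207, 212, 214, 216, 218, 221, 224, 226, 228, 229, 230, 230, 229, 228]
R [107, 108, 108, 106, 104, 96, 82, 78, 97, 111, 115, 115, 115, 124, 147, 163, 170, 175, 179, 183, 187, 191, 195, 199, 203, 206, 209, 214, 218, 220, 221, 223, 224, 224, 225, 226, 225, 226]
```

The jig barrels have a web behind them, which explains the step. The shading profiles of the leaf and jig barrels agree to about 0.8 px, or 0.3 mm. The jamb touch gives the same position, the leaf is flat on the seat and the press is a steady 14 N. Handing in.

```bash
python3 -c "
from h import *
print(r.finish_job())"
```

```text
the job is handed in; nothing more can be done
None
```

The job is handed in: the three chips are wiped onto the bench in front of the jig, the scraper stands back on the bench where it was, and the leaf is held flat on the seat, pressed down with about 14 N, its hole within about 0.3 mm of the jig's by camera and jamb touch.

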